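Return the desoldering pump from the turntable to its sloped rest

ROBOT

A 6-joint arm with a two-finger parallel gripper is mounted at the origin on the work surface. World frame = base frame: x ahead of the robot, y to its left, z up, the work surface at z = 0. Lengths are in mm, angles in rad, forces in N, time in s.
With the tool pointing down it reaches from about 250 to 850 mm from the base axis. Payload 12.5 kg.
Tool frame: the origin (TCP) lies at the very end of the fingers, on their centre line; the grasp point (between the pads) lies 19 mm behind it; z points along the fingers, y is the line along which they close (so a half turn about z gives the same grasp; the last joint's range is limited). The gripper opens to 93 mm and grips with 3 to 60 N. Pads are 15 mm wide; open, the fingers measure 128 mm over their backs; the gripper's body (75 mm by 188 mm) begins 65 mm behind the grasp point.
Start: joints at [-1.382, 0.351, 1.652, -0, 1.139, -0.085], TCP at [148.735, -529.492, 190.433] pointing down, gripper open.
Joint ranges: [-2.75, 2.75], [-0.79, 2.1], [0.01, 2.65], [-1.57, 4.71], [0.07, 3.14], [-2.87, 2.87]. Speed limits (rad/s): [2.22, 2.22, 2.79, 3.14, 3.14, 3.14].

INTERFACE

Orientations are given as a unit quaternion [w, x, y, z].
In Python, from cell import status, imaging, bot gives the robot as it stands.
- The arm moves only by the tool move_arm, never from a script. Its arguments are lists of equal length, an entry for each row: "delta_pos": the shift along the world's x, y, z in units of 0.15 m (1.0 is 0.15 m), a list of three; "dr": the turn, a rotation vector about the world's x, y, z in units of 60 degrees (1.0 is 60 degrees), a list of three; "gripper": the finger opening in mm, from 0 to 93. A call has 1 to 12 rows; each row shifts and turns the commanded pose from where the row before left it; what a row does not reach is not made up. A row lasts 1/12 s, in which the tool goes at most 41.7 mm and 7.16 degrees, less where a joint would pass 70% of its speed; a pose out of reach is approached as far as the arm can. A call with a number of a shift or a turn outside -1 to 1 is refused whole. A call with a gripper value outside its range is refused whole. The fingers move at their own pace and stop on an object; "grip_force" is the grip in N (left out, the last holds). Time passes only in rows, so rows that do not move let the fingers close. It gives the time, the measured TCP pose, the force, the opening and the grip force at its end, in the units of the state.
- status.read_state(): the state, without advancing time (a new reading comes with each control period).
- imaging.capture(name): name is "side" or "top" or "wrist"; returns the picture (420x560x3 uint8, red, green, blue); there is no depth.
- imaging.camera_model(name): a dict with "fovy" (degrees; the focal length in pixels is half the picture's height over the tangent of half this angle, whatever the lens; pixels are square), "cx", "cy" (the principal point, pixels), "k1" (the pictures are not rectified: a ray, as slopes to the right and down, at radius r is drawn at 1 + k1 r^2 times it, then the intrinsics apply), "view" (4x4, takes a point from world to camera coordinates). Camera axes: x right, y up, looking along -z (the intrinsics and any distortion apply to the point x, -y, -z); pixel columns grow to the right and rows downward; lengths in mm; the calibration is good to about 2 mm. A picture is of the moment at which its call begins: read the wrist's pose just before it. camera_model takes no time and is no camera call; for the wrist camera it gives the pose at the moment of the call.
- bot.hand_in(): hands the job in; it is judged then, once.
The state is a dict: "clock": time; "q": joint angles; "joint_velocities": joint speeds; "effort": joint torques, N m; "tool_pos": TCP position; "tool_rot": TCP orientation; "ft_force": force on the tool from outside, world axes, zero at the start; "wrist_torque": the same for the moment, N m; "opening": finger opening in mm; "grasp_force": force on a finger pad.
Only numpy, scipy, OpenCV 4.12 (cv2) and the standard library are available. Lean on these libraries where they do the work, as an engineer would, in place of code of your own. Each camera call takes 0.05 s, during which the arm holds its last target. There are 200 camera calls.

TASK

The desoldering pump has been left lying loose on the freely turning turntable. Lift it off without sending the turntable spinning, and lay it gently in the two V notches of its sloped rest, nozzle end at the bottom, keeping hold of it until it lies in the notches along the slope. The solder spool and the flux jar stay standing on the turntable, and the multimeter and circuit board stay where they are.

Things in the scene. Friction and masses are not known exactly. Their poses are not given: they have to be found in the camera images.
- turntable: Low turntable: a disc of 320 mm diameter, with a grey mat on top, on a smaller fixed steel foot. Origin: on its vertical axis at the bench top; the disc's top is 42 mm above it. This is the pose of the fixed foot and does not turn with the disc.
- platter (a joint): Angle of the disc about its vertical axis, rad, counter-clockwise from above positive, no stops. At rest at the start, but it turns freely (0.6 kg, hardly any friction): a sideways push on it or on what lies on it sets it turning, and it coasts for seconds.
- pump: Desoldering pump 190 mm long, about 0.1 kg: aluminium barrel 24 mm thick, two black 28 mm square collars (14 mm long, centred 69 mm either side of the middle), white tapered nozzle at one end, rod with 20 mm black button at the other. Origin: on the axis at mid length (centre of mass); x from nozzle to plunger. It lies level on its collars (no rolling), axis 14 mm above the disc.
- pump_nozzle (a point): Tip of the pump's white nozzle, on the axis, 95 mm from the pump's origin towards -x of the pump.
- cradle: Sloped steel rest, fixed. Origin: where the pump's middle belongs, 110 mm above the bench. x runs up the slope, 32 deg (0.56 rad) above level, rising to the robot's left; z square to it. Two 90 deg V notches (14 mm long, 44 mm wide on top, 40 mm either side of the origin) carry the barrel between its collars. Fingers have 34 mm below the axis between them. Low end stop: 100 mm from the origin.
- spool: Steel-coloured solder spool standing on the turntable, 60 mm diameter, 43 mm high; origin at the centre of its underside.
- flux_jar: Brown glass flux jar with black cap standing on the turntable, 58 mm diameter, 48 mm high; origin at the centre of its underside.
- multimeter: Yellow multimeter lying on the bench beyond the work, 185 (its x) x 90 x 36 mm (with a dial 8 mm higher); origin at the centre of its underside.
- board: Green circuit board lying on the bench in front of the robot, 80 x 100 mm, up to 20 mm high; origin at the centre of its underside.
Not all that is in view belongs to the job. There is more than one size of the part that bears cradle; the job needs the larger.

How it is judged:
By the outcome, as a careful person would: the job done as asked, in the order asked, and still so for the second after the job is handed in, with the robot touching nothing.
It also fails if it takes over 43 s, if anything falls off the work surface, if the arm or the gripper's body presses on something with over 40 N, if the wrist force passes 120 N, or if a joint passes its speed limit or range.

## Working session

There is one attempt and no reset: what is moved stays moved. The work goes in short steps, Python scripts to look and compute and a tool call to move; the robot and the scene stay as the last step left them, time stands still between calls to the robot, and variables do not carry over. Pictures are saved under pics/ and viewed, at most 10 in all, crops included, and the job is handed in when it is done.

Besides the shell and the picture viewer there is one more tool, called after "Emit:" in YAML: its name, and indented under it one key for each argument. move_arm: Moves the arm, as the interface text tells. Shifts and turns lie within -1 to 1; 1 stands for 0.15 m of shift or 60 degrees of turn. Its arguments: {"type":"object","properties":{"delta_pos":{"type":"array","items":{"type":"array","items":{"type":"number","minimum":-1,"maximum":1}}},"dr":{"type":"array","items":{"type":"array","items":{"type":"number","minimum":-1,"maximum":1}}},"gripper":{"type":"array","items":{"type":"number"}},"grip_force":{"type":"number"}},"required":["delta_pos","dr","gripper"]}

```bash
mkdir -p pics; cat > h.py <<'E'
import numpy as np, cv2
from cell import status, imaging, bot
def cam(n):
    m=imaging.camera_model(n); V=np.array(m["view"]); f=210/np.tan(np.radians(m["fovy"])/2); return m,V,f
def proj(n,P,mm=None):
    m,V,f=mm or cam(n); P=np.atleast_2d(P); c=P@V[:3,:3].T+V[:3,3]
    s=np.c_[c[:,0],-c[:,1]]/-c[:,2:3]; r2=(s**2).sum(1,keepdims=True); s=s*(1+m["k1"]*r2)
    return s*f+[m["cx"],m["cy"]]
def ray(n,uv,mm=None):
    m,V,f=mm or cam(n); d=(np.atleast_2d(uv).astype(float)-[m["cx"],m["cy"]])/f; s=d.copy()
    for _ in range(30): s=d/(1+m["k1"]*(s**2).sum(1,keepdims=True))
    D=np.c_[s[:,0],-s[:,1],-np.ones(len(s))]@V[:3,:3]; o=-V[:3,:3].T@V[:3,3]; return o,D
def atz(n,uv,z,mm=None):
    o,D=ray(n,uv,mm); return o+D*((z-o[2])/D[:,2])[:,None]
def save(n,name):
    im=imaging.capture(n); cv2.imwrite(f"pics/{name}.png",im[:,:,::-1]); return im
E
python3 - <<'E'
from h import *
a=save("top","top0"); b=save("side","side0")
cv2.imwrite("pics/both.png",cv2.resize(np.vstack([a,b])[:,:,::-1],None,fx=.71,fy=.71))
for n in("top","side","wrist"):
    m,V,f=cam(n);print(n,f,m["cx"],m["cy"],m["k1"],-V[:3,:3].T@V[:3,3]);print(V[:3,:3].round(3))
print(status.read_state())
E
```

```text
top 529.8708752120152 279.9041040862287 205.20821616701485 0.006963281786145923 [ 405.75309206  -53.12536925 1277.31983526]
[[-0.03  -0.999 -0.013]
 [ 0.99  -0.032  0.141]
 [-0.141 -0.009  0.99 ]]
side 389.48876342485624 276.7524241393995 204.36010863333564 -0.05755572166310687 [357.98847768 571.8154757  630.21260144]
[[-0.938 -0.348  0.002]
 [ 0.219 -0.587  0.78 ]
 [-0.27   0.731  0.626]]
wrist 355.32025377015896 281.299037929401 209.28238457544924 -0.06642377856597581 [ 220.91838874 -509.6400221   385.26360628]
[[ 0.272 -0.962 -0.001]
 [ 0.926  0.262 -0.273]
 [ 0.263  0.074  0.962]]
{'clock': 0.1, 'q': array([-1.38161526e+00,  3.51191279e-01,  1.65239686e+00,  1.24432810e-05,
        1.13907236e+00, -8.46024279e-02]), 'joint_velocities': array([ 0.00085454,  0.0004333 , -0.00247648,  0.00140646, -0.00140678,
        0.00133684]), 'effort': array([ 1.69475086e-03, -4.98025382e+01, -2.85706794e+01,  7.00876722e-02,
        2.38075719e-02, -3.47910338e-05]), 'tool_pos': array([ 148.66697843, -529.16053696,  189.9364081 ]), 'tool_rot': array([-5.33489396e-04,  9.90645162e-01,  1.36462002e-01, -2.22641292e-05]), 'ft_force': array([0.64234543, 0.00800628, 0.03803468]), 'wrist_torque': array([ 0.00349912, -0.04982845,  0.01880895]), 'grasp_force': 0.0, 'opening': 92.92991452049066}
```

View pics/top0.png

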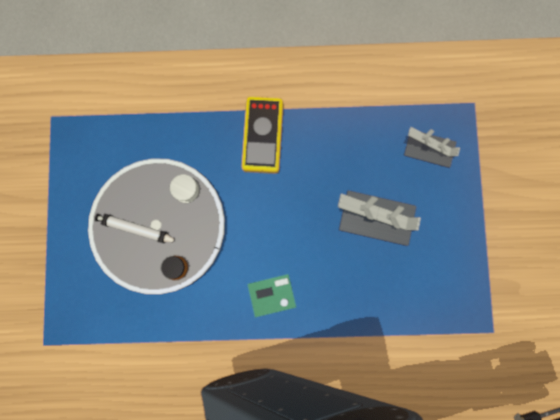

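View pics/side0.png

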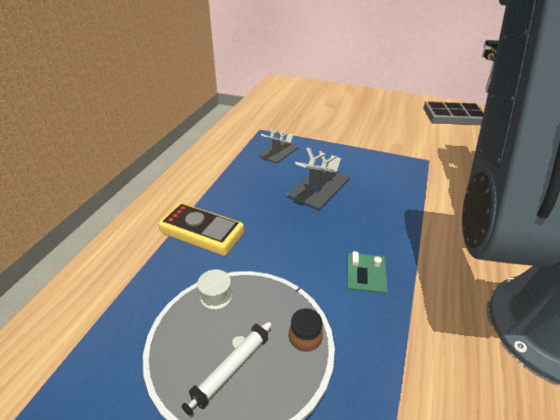

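The top view shows the turntable at (157,226) with the pump lying from button (98,218) to nozzle (172,239). The spool is at (184,188), the jar at (175,267), the meter at (262,135) and the board at (272,296).
Two rests could be the cradle: top (380,215) / side (320,178), and top (432,147) / side (279,147). The first is larger, so it fits. I'll confirm this in an enlarged crop.

```bash
python3 - <<'E'
from h import *
a=cv2.imread("pics/top0.png");b=cv2.imread("pics/side0.png")
A=cv2.resize(a[110:260,325:475],(400,400),interpolation=3)   # x 2.667
B=cv2.resize(b[120:220,250:360],(400,364),interpolation=3)
B=np.vstack([B,np.zeros((36,400,3),np.uint8)])
C=cv2.resize(a[200:250,85:185],(400,200),interpolation=3)
D=cv2.resize(b[310:420,170:290],(400,367),interpolation=3)[:200]
cv2.imwrite("pics/crop1.png",np.vstack([np.hstack([A,B]),np.hstack([C,D])]))
E
```

```text
(no output)
```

View pics/crop1.png

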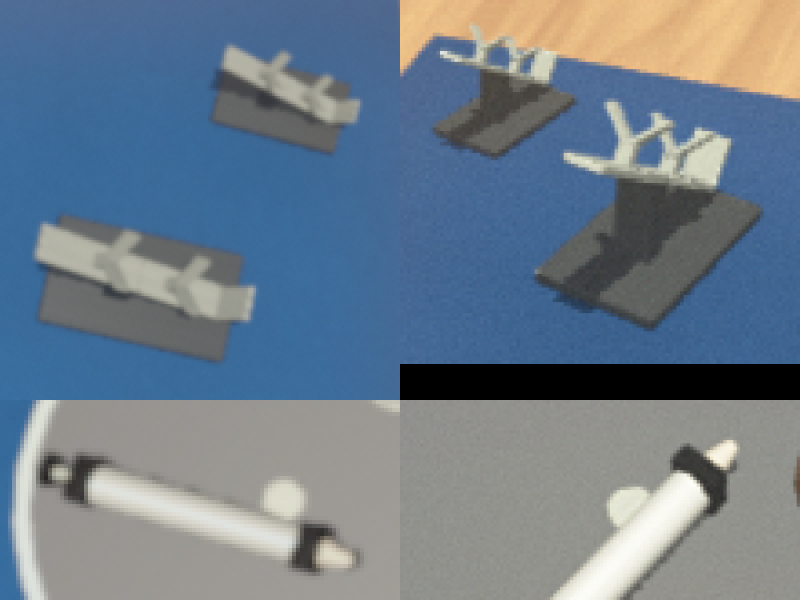

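The crop confirms the rest at top (380,215) is clearly the larger one. Its high end is on the left at (340,203) and its stop end on the right at (417,222). Next I'll take rough poses and the wrist view.

```bash
python3 - <<'E'
from h import *
w=save("wrist","w0")
c=lambda p:np.array(p)/2.667+[325,110]
pl=[c(p) for p in [(62,215),(243,257),(222,360),(38,320)]]
P=atz("top",pl,3); print(P.round(1),P.mean(0)); d=P[0]-P[1];print(np.degrees(np.arctan2(d[1],d[0])),np.linalg.norm(d),np.linalg.norm(P[1]-P[2]))
q=[np.array(p)/4+[85,200] for p in [(88,80),(312,147),(44,70),(356,158)]]
print(atz("top",q[:2],42+25), atz("top",q[2:],56))
print(atz("top",[(184,187)],85),atz("top",[(174.5,266)],90),atz("top",[(157,226)],42),atz("top",[(262,135)],40),atz("top",[(272,296)],10))
E
```

```text
[[ 618.  -208.9    3. ]
 [ 574.1 -370.8    3. ]
 [ 481.4 -345.8    3. ]
 [ 522.6 -182.6    3. ]] [ 549.0119944  -277.00090283    3.        ]
74.82111015676124 167.74568915386166 95.94418260396769
[[556.67630001 357.6463163   67.        ]
 [513.88017824 228.20363821  67.        ]] [[564.73165756 387.16372563  56.        ]
 [507.68805609 205.26520238  56.        ]]
[[624.88992901 175.96348415  85.        ]] [[445.58763892 197.0559981   90.        ]] [[541.85578966 248.15983249  42.        ]] [[754.02744208  -3.92416161  40.        ]] [[370.85787121 -16.38304207  10.        ]]
```

View pics/w0.png

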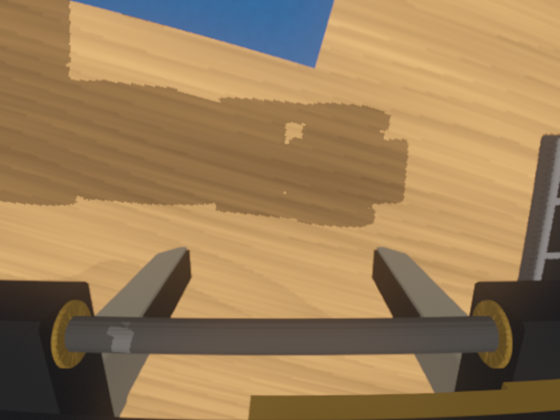

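The wrist view shows only bare bench and the fingers, so I'll swing to above the pump in two calls.

Emit:
move_arm:
  delta_pos:
    - [0.1,0.15,0.08]
    - [0.11,0.23,0.05]
    - [0.11,0.23,0.05]
    - [0.11,0.23,0.05]
    - [0.11,0.23,0.05]
    - [0.11,0.23,0.05]
    - [0.11,0.23,0.05]
    - [0.11,0.23,0.05]
    - [0.11,0.23,0.05]
    - [0.11,0.23,0.05]
    - [0.11,0.23,0.05]
    - [0.11,0.23,0.05]
  dr:
    - [0,0,0.04]
    - [0,0,0.04]
    - [0,0,0.04]
    - [0,0,0.04]
    - [0,0,0.04]
    - [0,0,0.04]
    - [0,0,0.04]
    - [0,0,0.04]
    - [0,0,0.04]
    - [0,0,0.04]
    - [0,0,0.04]
    - [0,0,0.04]
  gripper: [93,93,93,93,93,93,93,93,93,93,93,93]

```text
clock: 1.15
tool_pos: [345.4, -125.6, 285.4]
tool_rot: [0.0, 0.925, 0.379, 0.0]
ft_force: [0.5, -1.3, 0.2]
opening: 92.9
grasp_force: 0.0
```

Emit:
move_arm:
  delta_pos:
    - [0.11,0.23,-0.05]
    - [0.11,0.23,-0.05]
    - [0.11,0.23,-0.05]
    - [0.11,0.23,-0.05]
    - [0.11,0.23,-0.05]
    - [0.11,0.23,-0.05]
    - [0.11,0.23,-0.05]
    - [0.11,0.23,-0.05]
    - [0.11,0.23,-0.05]
    - [0.11,0.23,-0.05]
    - [0.11,0.23,-0.05]
    - [0.1,0.17,-0.02]
  dr:
    - [0,0,0.04]
    - [0,0,0.04]
    - [0,0,0.04]
    - [0,0,0.04]
    - [0,0,0.04]
    - [0,0,0.04]
    - [0,0,0.04]
    - [0,0,0.04]
    - [0,0,0.04]
    - [0,0,0.04]
    - [0,0,0.04]
    - [0,0,0.02]
  gripper: [93,93,93,93,93,93,93,93,93,93,93,93]

```text
clock: 2.15
tool_pos: [541.7, 280.1, 197.9]
tool_rot: [-0.0, 0.808, 0.59, -0.001]
ft_force: [1.2, 0.0, -0.7]
opening: 92.9
grasp_force: 0.0
```

Emit:
move_arm:
  delta_pos:
    - [0.0,0.08,0.0]
    - [0,0,0]
    - [0,0,0]
  dr:
    - [0,0,0]
    - [0,0,0]
    - [0,0,0]
  gripper: [93,93,93]

```text
clock: 2.4
tool_pos: [541.2, 289.2, 199.1]
tool_rot: [0.0, 0.808, 0.589, -0.001]
ft_force: [-1.1, -0.3, -0.2]
opening: 93.1
grasp_force: 0.0
```

```bash
python3 - <<'E'
from h import *
s=status.read_state();print(s["clock"],s["tool_pos"],s["tool_rot"],s["q"].round(3),s["ft_force"])
import pickle; pickle.dump(cam("wrist"),open("w1.pkl","wb"))
save("wrist","w1"); save("top","top1")
E
```

```text
2.4 [541.18706933 289.17095093 199.11673884] [ 2.49040530e-06  8.08458034e-01  5.88553601e-01 -5.16330816e-04] [ 0.415  0.459  1.468 -0.     1.216  0.727] [-1.10042711 -0.28200798 -0.16916684]
```

View pics/w1.png

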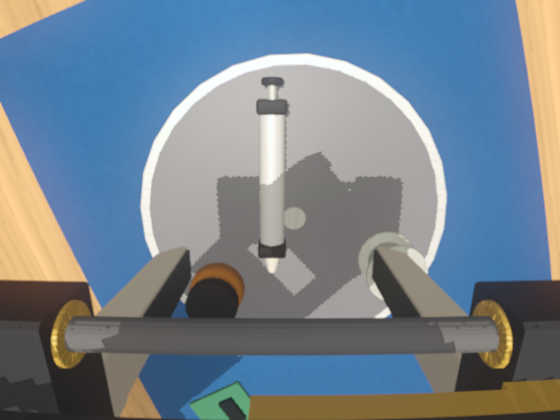

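The wrist view shows the pump upright at column 272: button (272,82), collars (272,107) and (272,248), nozzle tip (271,270). The jar is at (216,290) and the spool at (390,265). I'll measure the barrel and collars precisely.

```bash
cat > meas.py <<'E'
from h import *
import pickle,sys
from scipy.spatial.transform import Rotation as R
def pump(im,mm,x0=245,x1=300,rows=range(120,236,3)):
    g=cv2.cvtColor(im,cv2.COLOR_RGB2GRAY).astype(float)
    pts=[]
    for r in rows:
        l=g[r,x0:x1]; d=np.diff(l); pts.append((x0+.5+np.argmax(d),r,x0+.5+np.argmin(d)))
    return np.array(pts)
E
python3 - <<'E'
from meas import *
im=cv2.imread("pics/w1.png")[:,:,::-1]; mm=pickle.load(open("w1.pkl","rb"))
p=pump(im,mm); print(p[::4])
g=cv2.cvtColor(im,cv2.COLOR_RGB2GRAY)
print(g[70:125,272]); print(g[228:280,272]); print(g[107,245:300],g[248,245:300])
print(g[150,250:295],g[220,250:295])
E
```

```text
[[285.5 120.  283.5]
 [285.5 132.  283.5]
 [285.5 144.  283.5]
 [285.5 156.  283.5]
 [259.5 168.  283.5]
 [259.5 180.  274.5]
 [259.5 192.  283.5]
 [259.5 204.  283.5]
 [259.5 216.  281.5]
 [260.5 228.  283.5]]
[192 192 192 192 192 189 166 119 101 104 103 101  98  98 136 202 240 246
 245 244 244 244 244 244 244 244 244 245 243 215 144 101 107 109 108 106
 106 104 103 102 101 100  96 106 176 237 253 254 253 253 253 253 253 253
 253]
[181 181 181 181 181 181 181 180 181 180 180 180 180 180 180 181 180 164
 109  63  56  57  57  59  59  61  63  62  66 117 193 234 239 238 238 238
 238 237 238 238 237 237 237 234 216 165 121 112 113 113 113 113]
[190 190 190 190 190 190 191 191 190 192 182 129  94  99 105 106 105 106
 106 105 106 105 105 105 105 104 105 104 104 105 104 104 103 103 103 103
 103 102 102  99  94  93 111 145 170 180 187 188 188 188 187 188 188 187
 187] [114 115 123 144 161 165 165 165 164 165 164 159 135  84  63  69  71  71
  71  70  71  70  69  70  69  66  58  56  56  57  57  57  57  57  57  57
  57  57  57  57  73 102 122 134 132 120 114 114 114 115 114 114 115 114
 113]
[184 184 184 184 184 184 184 183 179 178 196 212 221 227 231 235 240 245
 248 251 253 253 252 250 246 241 236 231 228 225 219 210 198 184 171 169
 177 182 182 182 182 182 182 182 182] [116 117 116 116 116 117 115 116 117 124 141 155 163 169 172 174 178 180
 180 181 182 182 182 180 179 178 176 174 174 172 167 162 154 149 152 163
 166 165 163 163 164 165 166 167 166]
```

```bash
python3 - <<'E'
from meas import *
mm=pickle.load(open("w1.pkl","rb"))
c=atz("wrist",[(271.8,100.3),(271.8,113.9),(271.6,246.3),(271.6,257.1)],70,mm)
t=atz("wrist",[(271.9,76.8),(271.4,273)],56,mm)
a=atz("wrist",[(271.9,150.5),(271.6,220.5)],56,mm)
print(c,t,a)
m=c.mean(0);u=c[0]-c[3];print("mid",m,np.degrees(np.arctan2(u[1],u[0])),np.linalg.norm(u)); 
print("axis",np.degrees(np.arctan2(*(a[0]-a[1])[1::-1])))
T=np.array([541.19,289.17,199.12]); Rm=R.from_quat([.808458,.588554,-.000516,0]).as_matrix()
print(Rm.round(4)); print("tool offs",Rm.T@(m-T), proj("wrist",[T+Rm@[0,0,0]],mm),proj("wrist",[T+Rm@[0,46,0],T-Rm@[0,46,0]],mm))
# same via top cam
im=cv2.imread("pics/top0.png")
print(proj("top",[m]), proj("top",c))
E
```

```text
[[557.97829222 370.01435925  70.        ]
 [554.34420395 358.9425482   70.        ]
 [514.91559208 239.75501156  70.        ]
 [511.32484928 228.87423599  70.        ]] [[564.21988725 389.93593769  56.        ]
 [503.20326532 206.12613411  56.        ]] [[543.49054581 326.7820849   56.        ]
 [521.4637921  260.8002905   56.        ]]
mid [534.64073438 299.39653875  70.        ] 71.70885221090933 148.6508598426397
axis 71.53940371603794
[[ 3.072e-01  9.516e-01 -8.000e-04]
 [ 9.516e-01 -3.072e-01 -6.000e-04]
 [-8.000e-04 -6.000e-04 -1.000e+00]]
tool offs [  7.82774444  -9.29581158 129.11918401] [[281.88520878 241.05901741]] [[360.03138754 241.05250776]
 [203.7094013  240.85956721]]
[[131.73667042 228.5894046 ]] [[101.2070767  219.46054548]
 [105.98235395 220.87740602]
 [157.65890912 236.34979238]
 [162.40202173 237.76659043]]
```

```bash
python3 - <<'E'
from meas import *
mm=pickle.load(open("w1.pkl","rb"))
def blobs(f,box,th):
    im=cv2.imread(f); g=cv2.cvtColor(im,cv2.COLOR_BGR2GRAY); x0,y0,x1,y1=box
    n,_,s,c=cv2.connectedComponentsWithStats((g[y0:y1,x0:x1]<th).astype(np.uint8))
    return [(s[i,4],(c[i]+[x0,y0]).round(1),s[i,:4]+[x0,y0,0,0]) for i in range(1,n) if s[i,4]>8]
for b in blobs("pics/top0.png",(90,205,185,250),90): print(b)
for b in blobs("pics/side0.png",(170,310,290,415),70): print(b)
m=np.array([534.3,298.8,56]);u=np.array([np.cos(1.25),np.sin(1.25),0])
q=[m+u*k for k in(69,-69,95,-95)]
print("pred top",proj("top",q).round(1).tolist(),"side",proj("side",q).round(1).tolist())
# platter rim centre
for f,n,M,lo in(("pics/top0.png","top",None,200),("pics/w1.png","wrist",mm,200),("pics/side0.png","side",None,190)):
    im=cv2.imread(f);hsv=cv2.cvtColor(im,cv2.COLOR_BGR2HSV)
    blue=((hsv[...,0]>95)&(hsv[...,0]<125)&(hsv[...,1]>110)).astype(np.uint8)
    M=M or cam(n); m0=proj(n,[[542,250,42]],M)[0]; P=[]
    for k in np.linspace(0,6.283,72,endpoint=False):
        d=np.array([np.cos(k),np.sin(k)])
        for r in np.arange(110,190,.5):
            uv=proj(n,[[542+r*d[0],250+r*d[1],40]],M)[0];i,j=int(round(uv[1])),int(round(uv[0]))
            if not(0<=i<420 and 0<=j<560): break
            if blue[i,j]:
                P.append(atz(n,[uv],40,M)[0][:2]);break
    P=np.array(P); (a,c)=np.linalg.lstsq(np.c_[2*P,np.ones(len(P))],(P**2).sum(1),rcond=None)[0][:2]
    r=np.hypot(*(P-[a,c]).T); k=abs(r-np.median(r))<4; P=P[k]; a,c,e=np.linalg.lstsq(np.c_[2*P,np.ones(len(P))],(P**2).sum(1),rcond=None)[0]
    print(n,a,c,np.sqrt(e+a*a+c*c),len(P))
E
```

```text
(np.int32(22), array([ 96.6, 216.6]), array([ 95, 214,   6,   7]))
(np.int32(54), array([104.5, 218.9]), array([101, 214,  10,  12]))
(np.int32(59), array([161.8, 236. ]), array([158, 231,  10,  12]))
(np.int32(130), array([260.7, 332.2]), array([252, 324,  16,  20]))
(np.int32(220), array([198.8, 396.8]), array([189, 386,  19,  23]))
(np.int32(76), array([187.1, 408.9]), array([182, 403,  11,  12]))
pred top [[105.7, 220.9], [161.9, 237.8], [95.2, 217.7], [172.5, 241.0]] side [[199.2, 396.0], [260.0, 332.8], [185.9, 409.7], [269.9, 322.5]]
top 545.2177604642555 251.5441240382866 162.53518374178336 72
wrist 540.5276039957326 247.13794201148704 165.3376788987798 44
side 543.2125643532752 253.14249510774914 161.31858812992292 51
```

Emit:
move_arm:
  delta_pos:
    - [-0.02,0.03,-0.12]
    - [-0.02,0.03,-0.15]
    - [0,0,-0.15]
    - [0,0,-0.12]
    - [0,0,-0.06]
    - [0,0,0]
    - [0,0,0]
  dr:
    - [0,0,-0.008]
    - [0,0,0]
    - [0,0,0]
    - [0,0,0]
    - [0,0,0]
    - [0,0,0]
    - [0,0,0]
  gripper: [93,93,93,93,93,93,93]

```text
clock: 3.08
tool_pos: [536.0, 298.0, 110.3]
tool_rot: [0.0, 0.811, 0.585, 0.0]
ft_force: [0.5, 0.2, 0.1]
opening: 92.9
grasp_force: 0.0
```

```bash
python3 - <<'E'
from h import *
import pickle
s=status.read_state();print(s["clock"],s["tool_pos"],s["tool_rot"],s["ft_force"])
M=cam("wrist");pickle.dump((M,s["tool_pos"],s["tool_rot"]),open("w2.pkl","wb"))
im=save("wrist","w2");g=cv2.cvtColor(im,cv2.COLOR_RGB2GRAY)
m=np.array([534.3,298.8,56]);u=np.array([np.cos(1.25),np.sin(1.25),0])
print(proj("wrist",[m+u*k for k in(69,0,-69,50,25,-25,-50)]+[s["tool_pos"]],M).round(1).tolist())
for k in(50,25,0,-25,-50):
    r=int(proj("wrist",[m+u*k],M)[0,1]);print(r,g[r,235:325].tolist())
E
```

```text
3.0833 [536.04140822 297.98216095 110.25741151] [6.22412263e-05 8.11276751e-01 5.84662262e-01 2.60852428e-04] [0.48266925 0.21925544 0.05356986]
[[279.0, 117.3], [279.1, 214.2], [279.2, 297.9], [279.0, 145.3], [279.0, 180.6], [279.1, 246.0], [279.2, 276.1], [281.8, 241.0]]
145 [170, 170, 170, 170, 170, 170, 171, 171, 171, 171, 171, 170, 171, 171, 171, 171, 171, 171, 171, 172, 172, 172, 172, 171, 171, 168, 163, 172, 187, 198, 206, 211, 214, 217, 220, 223, 227, 231, 235, 236, 239, 240, 240, 240, 240, 238, 235, 231, 229, 225, 221, 217, 215, 214, 211, 206, 200, 193, 183, 171, 153, 129, 135, 159, 169, 169, 169, 168, 168, 168, 168, 168, 168, 168, 167, 167, 167, 167, 166, 166, 166, 166, 165, 166, 165, 166, 165, 165, 165, 165]
180 [163, 164, 164, 163, 164, 163, 164, 164, 164, 164, 164, 164, 164, 164, 164, 164, 164, 165, 164, 164, 164, 164, 164, 165, 165, 164, 163, 166, 179, 192, 200, 207, 212, 215, 219, 222, 225, 230, 233, 234, 235, 228, 202, 177, 172, 170, 169, 169, 170, 168, 166, 165, 164, 164, 162, 160, 156, 152, 147, 140, 130, 115, 111, 112, 112, 112, 112, 112, 112, 111, 111, 111, 111, 1
[... 748 characters left out ...]
 167, 168, 169, 168, 167, 165, 165, 165, 165, 163, 161, 161, 160, 159, 156, 151, 146, 140, 132, 117, 106, 104, 104, 104, 106, 109, 116, 121, 125, 128, 131, 133, 132, 129, 125, 122, 116, 110, 107, 104, 103, 103, 103, 103, 103, 103, 103, 103, 103]
276 [101, 101, 101, 102, 101, 102, 101, 102, 115, 139, 145, 148, 150, 150, 149, 150, 150, 150, 150, 150, 150, 150, 150, 150, 150, 149, 138, 115, 112, 128, 140, 147, 152, 156, 157, 159, 161, 164, 167, 167, 165, 166, 168, 167, 167, 166, 165, 165, 165, 164, 163, 161, 160, 159, 157, 154, 149, 144, 137, 127, 111, 103, 103, 103, 103, 103, 103, 103, 103, 103, 103, 103, 103, 103, 103, 103, 103, 103, 103, 103, 102, 102, 103, 103, 103, 102, 102, 102, 102, 102]
```

View pics/w2.png

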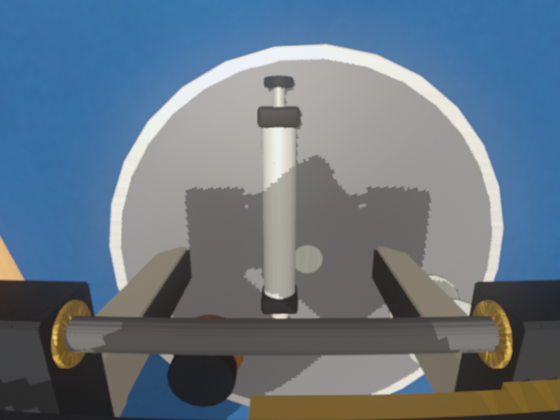

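The pump is centred at column 279.1 against the TCP's 281.8, so it sits about 1.9 mm off along tool y. I'll correct that, descend and partly close.

Emit:
move_arm:
  delta_pos:
    - [-0.0115,0.0055,-0.1]
    - [0,0,-0.1]
    - [0,0,-0.1]
    - [0,0,-0.08]
    - [0,0,-0.03]
    - [0,0,-0.01]
    - [0,0,0]
    - [0,0,0]
    - [0,0,0]
    - [0,0,0]
  dr:
    - [0,0,-0.002]
    - [0,0,0]
    - [0,0,0]
    - [0,0,0]
    - [0,0,0]
    - [0,0,0]
    - [0,0,0]
    - [0,0,0]
    - [0,0,0]
    - [0,0,0]
  gripper: [80,70,60,50,45,40,36,33,31,30]
  grip_force: 10

```text
clock: 3.97
tool_pos: [534.3, 299.5, 47.1]
tool_rot: [0.0, 0.812, 0.584, 0.0]
ft_force: [-0.1, 0.6, 0.4]
opening: 31.8
grasp_force: 0.0
```

```bash
python3 - <<'E'
from h import *
s=status.read_state();print(s["clock"],s["tool_pos"],s["tool_rot"],s["ft_force"],s["opening"],s["wrist_torque"])
M=cam("wrist");im=save("wrist","w3");g=cv2.cvtColor(im,cv2.COLOR_RGB2GRAY)
m=np.array([534.3,298.8,56]);u=np.array([np.cos(1.25),np.sin(1.25),0])
print(proj("wrist",[m+u*k for k in(69,20,0,-69)]+[s["tool_pos"]],M).round(1).tolist())
for r in(150,180,205):print(r,g[r,235:325].tolist())
E
```

```text
3.9667 [534.34453945 299.48863461  47.094195  ] [8.40207221e-05 8.11641654e-01 5.84155437e-01 4.93926089e-04] [-0.05039355  0.56545741  0.40230321] 31.84215988184943 [-0.04503955 -0.05636835 -0.0371144 ]
[[282.2, 122.0], [282.2, 213.8], [282.2, 247.8], [282.2, 350.8], [281.8, 241.0]]
150 [153, 154, 154, 154, 154, 154, 154, 154, 154, 154, 154, 155, 155, 155, 155, 155, 155, 155, 155, 155, 155, 155, 155, 155, 158, 166, 174, 182, 187, 192, 195, 199, 201, 203, 204, 207, 210, 213, 216, 218, 220, 221, 223, 224, 224, 224, 224, 225, 224, 222, 220, 216, 214, 213, 210, 208, 204, 201, 200, 199, 197, 195, 191, 187, 183, 176, 169, 161, 150, 144, 147, 152, 153, 152, 152, 151, 151, 152, 151, 151, 151, 151, 151, 150, 150, 150, 150, 150, 150, 150]
180 [149, 149, 149, 150, 149, 149, 150, 150, 150, 150, 150, 150, 150, 150, 151, 150, 150, 150, 150, 151, 150, 150, 150, 147, 146, 156, 168, 178, 184, 190, 194, 197, 199, 201, 203, 206, 209, 212, 215, 214, 207, 196, 178, 172, 169, 160, 157, 157, 157, 156, 154, 155, 155, 154, 154, 153, 151, 150, 149, 150, 149, 148, 146, 144, 140, 138, 134, 130, 125, 117, 103, 100, 100, 100, 100, 99, 100, 99, 99, 99, 99, 98, 98, 98, 98, 98, 98, 98, 98, 97]
205 [96, 95, 96, 96, 96, 96, 95, 96, 96, 96, 96, 97, 96, 97, 97, 97, 96, 97, 97, 97, 97, 98, 97, 98, 103, 116, 126, 131, 136, 139, 142, 144, 146, 147, 148, 149, 151, 152, 155, 155, 154, 154, 154, 156, 156, 156, 156, 156, 156, 154, 153, 153, 153, 153, 152, 151, 149, 149, 148, 148, 147, 146, 144, 141, 138, 135, 131, 126, 118, 106, 99, 96, 97, 97, 96, 96, 97, 96, 97, 96, 95, 96, 96, 96, 95, 95, 95, 96, 95, 95]
```

View pics/w3.png

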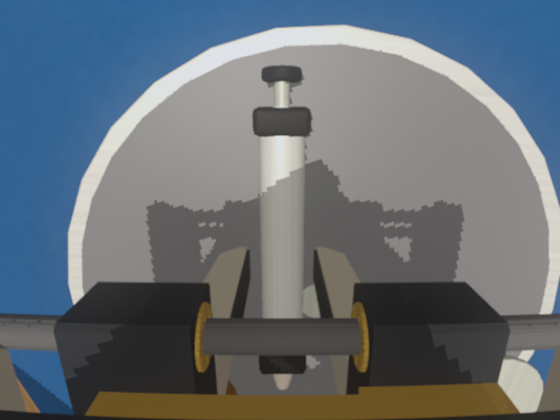

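The pump is at column 281.6 between fingers at 249 and 315, so it is centred within about 0.3 mm. I'll close slowly.

Emit:
move_arm:
  delta_pos:
    - [0,0,0]
    - [0,0,0]
    - [0,0,0]
    - [0,0,0]
    - [0,0,0]
    - [0,0,0]
    - [0,0,0]
    - [0,0,0]
    - [0,0,0]
    - [0,0,0]
    - [0,0,0]
    - [0,0,0]
  dr:
    - [0,0,0]
    - [0,0,0]
    - [0,0,0]
    - [0,0,0]
    - [0,0,0]
    - [0,0,0]
    - [0,0,0]
    - [0,0,0]
    - [0,0,0]
    - [0,0,0]
    - [0,0,0]
    - [0,0,0]
  gripper: [29,28,27.5,27,26.5,26,25.5,25,24.5,24,23.5,23]
  grip_force: 10

```text
clock: 5.02
tool_pos: [534.0, 299.4, 46.4]
tool_rot: [-0.0, 0.812, 0.584, -0.0]
ft_force: [-0.5, -0.1, 0.1]
opening: 23.1
grasp_force: 0.0
```

Emit:
move_arm:
  delta_pos:
    - [0,0,0]
    - [0,0,0]
    - [0,0,0]
    - [0,0,0]
  dr:
    - [0,0,0]
    - [0,0,0]
    - [0,0,0]
    - [0,0,0]
  gripper: [22,21,20,18]
  grip_force: 20

```text
clock: 5.35
tool_pos: [534.0, 299.3, 46.4]
tool_rot: [0.0, 0.812, 0.584, -0.0]
ft_force: [0.4, -0.5, -0.1]
opening: 19.1
grasp_force: 0.0
```

```bash
python3 - <<'E'
from h import *
s=status.read_state();print(s["clock"],s["opening"],s["grasp_force"],s["ft_force"],s["tool_pos"])
a=cv2.imread("pics/w3.png");im=save("wrist","w4")[:,:,::-1]
s=status.read_state();print(s["clock"],s["opening"],s["grasp_force"])
cv2.imwrite("pics/w4c.png",cv2.resize(np.hstack([a[40:400,180:390],im[40:400,180:390]]),None,fx=1.6,fy=1.6,interpolation=3))
E
```

```text
5.35 19.11484431090293 0.0 [ 0.36108377 -0.45941738 -0.07640904] [533.99591314 299.33604335  46.4268502 ]
5.4 18.54765579604602 0.0
```

View pics/w4c.png

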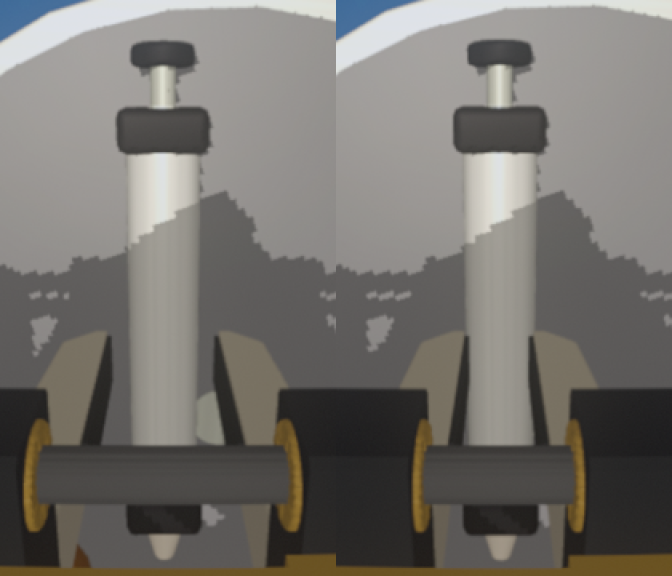

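The crop shows the pump unmoved with the fingers at its sides, though no force is registered at an 18.5 mm reading. I'll close on in small steps.

Emit:
move_arm:
  delta_pos:
    - [0,0,0]
    - [0,0,0]
    - [0,0,0]
    - [0,0,0]
  dr:
    - [0,0,0]
    - [0,0,0]
    - [0,0,0]
    - [0,0,0]
  gripper: [17.5,17,16.5,16]
  grip_force: 20

```text
clock: 5.73
tool_pos: [534.0, 299.4, 46.4]
tool_rot: [-0.0, 0.812, 0.584, 0.0]
ft_force: [-0.5, 0.8, 0.9]
opening: 16.1
grasp_force: 0.0
```

```bash
python3 - <<'E'
from h import *
im=save("wrist","w5")
s=status.read_state();print(s["opening"],s["grasp_force"])
for f in("w2","w3","w4","w5"):
    g=cv2.cvtColor(cv2.imread(f"pics/{f}.png"),cv2.COLOR_BGR2GRAY).astype(int)
    # gold disc columns at row 340 and black blocks at row 300
    h=cv2.cvtColor(cv2.imread(f"pics/{f}.png"),cv2.COLOR_BGR2HSV)
    m=(h[325:350,:,1]>150)&(h[325:350,:,0]>12)&(h[325:350,:,0]<30)&(h[325:350,:,2]>120)
    c=np.where(m.sum(0)>3)[0];print(f,c[c<281].min(),c[c<281].max(),c[c>281].min(),c[c>281].max())
    r=g[285,150:420]; print([i+150 for i in range(269) if abs(r[i+1]-r[i])>12])
a=cv2.imread("pics/w4.png").astype(int);b=im[:,:,::-1].astype(int)
d=abs(a-b).sum(2)>40; print(np.argwhere(d[:230]).shape, d[:230].sum(), d[230:].sum())
g=cv2.cvtColor(im,cv2.COLOR_RGB2GRAY)
for r in(220,250,270,290):print(r,g[r,245:320].tolist())
E
```

```text
16.202887278667273 0.0
w2 51 58 500 511
[161, 162, 163, 186, 187, 254, 255, 262, 264, 293, 294, 296, 375, 376, 399, 400, 401]
w3 195 199 363 367
[208, 209, 236, 237, 238, 247, 248, 249, 261, 302, 313, 314, 315, 324, 325, 352, 353, 354]
w4 228 232 331 334
[235, 236, 237, 253, 254, 255, 261, 262, 299, 300, 301, 307, 308, 325, 326]
w5 234 238 325 328
[241, 242, 256, 257, 258, 263, 264, 265, 296, 297, 298, 304, 305, 320, 321]
(43, 2) 43 5710
220 [95, 94, 95, 95, 95, 95, 95, 95, 96, 96, 95, 95, 96, 95, 96, 104, 118, 127, 132, 136, 139, 142, 143, 145, 146, 147, 148, 150, 152, 154, 154, 152, 152, 153, 155, 155, 155, 155, 155, 154, 152, 151, 152, 153, 152, 152, 149, 147, 147, 148, 147, 146, 144, 142, 139, 136, 131, 127, 123, 114, 100, 95, 95, 95, 93, 94, 95, 95, 95, 94, 94, 95, 94, 94, 94]
250 [103, 106, 109, 112, 113, 113, 115, 116, 115, 115, 115, 115, 114, 115, 115, 115, 109, 91, 73, 76, 103, 136, 142, 143, 145, 147, 147, 149, 150, 152, 153, 151, 151, 152, 153, 153, 153, 154, 154, 153, 152, 150, 151, 151, 151, 150, 148, 147, 146, 146, 146, 145, 129, 90, 73, 84, 103, 114, 116, 115, 115, 115, 116, 115, 115, 115, 115, 115, 114, 114, 111, 108, 104, 101, 99]
270 [113, 114, 114, 114, 114, 114, 114, 114, 114, 113, 114, 114, 114, 113, 99, 64, 44, 44, 43, 47, 78, 118, 139, 143, 144, 145, 147, 148, 150, 152, 153, 152, 151, 152, 153, 153, 153, 154, 153, 152, 150, 151, 151, 151, 150, 149, 148, 147, 146, 146, 145, 137, 109, 63, 43, 45, 45, 53, 79, 107, 114, 115, 115, 114, 114, 115, 114, 114, 114, 115, 114, 114, 115, 114, 114]
290 [113, 114, 113, 113, 113, 113, 113, 113, 113, 114, 113, 103, 72, 44, 41, 42, 40, 39, 46, 83, 126, 138, 140, 142, 143, 144, 146, 147, 149, 151, 152, 151, 150, 151, 153, 153, 153, 153, 153, 152, 150, 150, 150, 150, 150, 149, 148, 145, 145, 146, 145, 143, 139, 120, 70, 41, 41, 42, 42, 43, 56, 85, 109, 114, 114, 114, 114, 114, 114, 113, 113, 114, 114, 114, 112]
```

```bash
python3 - <<'E'
from meas import *
M,T,q=pickle.load(open("w2.pkl","rb")); Rm=R.from_quat([q[1],q[2],q[3],q[0]]).as_matrix()
for x in(-7.5,0,7.5):
  for h in(0,10,19,25):
    print(x,h,proj("wrist",[T+Rm@[x,-46.5,-h],T+Rm@[x,46.5,-h]],M).round(0).tolist())
E
```

```text
-7.5 0 [[204.0, 253.0], [360.0, 253.0]]
-7.5 10 [[200.0, 259.0], [364.0, 260.0]]
-7.5 19 [[196.0, 266.0], [367.0, 266.0]]
-7.5 25 [[194.0, 271.0], [370.0, 271.0]]
0 0 [[203.0, 241.0], [361.0, 241.0]]
0 10 [[199.0, 247.0], [365.0, 247.0]]
0 19 [[195.0, 253.0], [368.0, 254.0]]
0 25 [[193.0, 258.0], [371.0, 258.0]]
7.5 0 [[202.0, 229.0], [362.0, 229.0]]
7.5 10 [[198.0, 235.0], [366.0, 235.0]]
7.5 19 [[194.0, 240.0], [369.0, 241.0]]
7.5 25 [[192.0, 245.0], [372.0, 245.0]]
```

The fingers visibly end about 25 mm above the nominal TCP, by both their corner row (248) and the width of their gap. They have closed over the top of the barrel without touching it. I'll reopen and go lower while watching the force.

Emit:
move_arm:
  delta_pos:
    - [0,0,0]
    - [0,0,0]
    - [0,0,0]
    - [0,0,-0.02]
    - [0,0,-0.04]
    - [0,0,-0.03]
    - [0,0,-0.02]
    - [0,0,0]
    - [0,0,0]
  dr:
    - [0,0,0]
    - [0,0,0]
    - [0,0,0]
    - [0,0,0]
    - [0,0,0]
    - [0,0,0]
    - [0,0,0]
    - [0,0,0]
    - [0,0,0]
  gripper: [36,36,36,36,36,36,36,36,36]

```text
clock: 6.53
tool_pos: [533.9, 299.3, 29.6]
tool_rot: [-0.0, 0.812, 0.584, -0.0]
ft_force: [-0.4, -0.0, 0.4]
opening: 36.0
grasp_force: 0.0
```

```bash
cat > fit.py <<'E'
from meas import *
s=status.read_state();M=cam("wrist");im=save("wrist","wf%d"%(s["clock"]*100))
T=s["tool_pos"];q=s["tool_rot"];Rm=R.from_quat([q[1],q[2],q[3],q[0]]).as_matrix();o=s["opening"]/2
print(s["clock"],T,s["opening"],s["grasp_force"],s["ft_force"])
for h in(0,15,25,30): print(h,proj("wrist",[T+Rm@[7.5,-o,-h],T+Rm@[7.5,o,-h],T+Rm@[-7.5,-o,-h],T+Rm@[-7.5,o,-h]],M).round(0).tolist())
m=np.array([534.3,298.8,56]);u=np.array([np.cos(1.25),np.sin(1.25),0])
print("pump pred collar,btn",proj("wrist",[m+u*69,m+u*95],M).round(1).tolist())
g=cv2.cvtColor(im,cv2.COLOR_RGB2GRAY)
for r in(180,220,250,270,290):print(r,g[r,225:340].tolist())
E
python3 fit.py
```

```text
6.5333 [533.89258479 299.2746322   29.61535139] 35.97140667697082 0.0 [-0.43642833 -0.03063068  0.36963118]
0 [[251.0, 229.0], [313.0, 229.0], [252.0, 253.0], [312.0, 253.0]]
15 [[249.0, 238.0], [315.0, 238.0], [249.0, 263.0], [314.0, 263.0]]
25 [[247.0, 245.0], [317.0, 245.0], [248.0, 271.0], [316.0, 271.0]]
30 [[246.0, 248.0], [318.0, 249.0], [247.0, 276.0], [317.0, 276.0]]
pump pred collar,btn [[283.0, 122.5], [283.1, 63.3]]
180 [148, 148, 148, 148, 148, 148, 148, 148, 147, 149, 148, 149, 148, 148, 148, 148, 149, 149, 149, 148, 149, 149, 149, 149, 149, 149, 148, 149, 149, 149, 149, 150, 152, 157, 164, 171, 179, 185, 190, 193, 195, 198, 200, 203, 204, 207, 209, 211, 215, 217, 217, 218, 220, 221, 221, 218, 212, 209, 201, 180, 167, 156, 153, 154, 155, 154, 153, 151, 150, 149, 149, 149, 148, 147, 146, 144, 141, 139, 136, 132, 129, 124, 115, 103, 98, 99, 99, 98, 99, 99, 98, 98, 98, 98, 98, 97, 98, 98, 98, 97, 97, 97, 97, 97, 97, 97, 96, 96, 96, 96, 96, 96, 96, 99, 119]
220 [93, 93, 93, 94, 93, 93, 94, 94, 93, 93, 94, 94, 94, 94, 93, 95, 94, 93, 95, 94, 94, 94, 94, 95, 94, 94, 95, 95, 9
[... 1306 characters left out ...]
, 135, 131, 128, 123, 115, 102, 94, 92, 92, 92, 93, 92, 93, 93, 91, 81, 57, 43, 42, 42, 42, 43, 43, 44, 60, 88, 108, 112, 114, 114, 113, 113, 114, 113, 113, 113, 113, 113, 113]
290 [112, 112, 113, 113, 113, 108, 89, 56, 40, 39, 38, 38, 38, 38, 39, 37, 39, 39, 50, 76, 89, 91, 91, 91, 91, 91, 91, 91, 91, 91, 92, 91, 92, 92, 95, 105, 119, 127, 131, 134, 138, 140, 141, 143, 144, 145, 147, 148, 150, 151, 151, 151, 149, 151, 152, 152, 152, 153, 153, 152, 150, 149, 149, 150, 150, 149, 149, 147, 146, 146, 145, 145, 144, 142, 140, 137, 133, 129, 125, 120, 109, 93, 90, 92, 92, 92, 92, 91, 93, 91, 91, 92, 91, 84, 66, 45, 40, 40, 40, 41, 39, 40, 40, 41, 40, 48, 72, 97, 109, 113, 113, 113, 113, 113, 112]
```

Emit:
move_arm:
  delta_pos:
    - [0.003,-0.001,-0.02]
    - [0,0,-0.02]
    - [0,0,-0.02]
    - [0,0,0]
    - [0,0,0]
    - [0,0,0]
    - [0,0,0]
    - [0,0,0]
    - [0,0,0]
  dr:
    - [0,0,0]
    - [0,0,0]
    - [0,0,0]
    - [0,0,0]
    - [0,0,0]
    - [0,0,0]
    - [0,0,0]
    - [0,0,0]
    - [0,0,0]
  gripper: [36,34,32,30,29,28,27.5,27,26.5]
  grip_force: 10

```text
clock: 7.33
tool_pos: [534.5, 299.2, 21.0]
tool_rot: [0.0, 0.812, 0.584, 0.0]
ft_force: [-0.9, -0.1, 0.2]
opening: 26.4
grasp_force: 0.0
```

```bash
python3 fit.py
```

```text
7.3333 [534.50112274 299.21059851  21.03474955] 26.41928712406966 0.0 [-0.91877696 -0.12283675  0.2287926 ]
0 [[259.0, 229.0], [305.0, 229.0], [260.0, 253.0], [304.0, 253.0]]
15 [[257.0, 238.0], [306.0, 238.0], [258.0, 263.0], [306.0, 263.0]]
25 [[256.0, 245.0], [308.0, 245.0], [257.0, 271.0], [307.0, 271.0]]
30 [[256.0, 248.0], [308.0, 249.0], [256.0, 276.0], [308.0, 276.0]]
pump pred collar,btn [[281.8, 123.6], [281.7, 61.2]]
180 [148, 148, 148, 149, 148, 148, 148, 148, 148, 148, 148, 148, 149, 148, 149, 149, 149, 148, 148, 149, 149, 149, 149, 149, 149, 149, 149, 149, 149, 148, 149, 158, 167, 176, 182, 187, 191, 195, 196, 198, 200, 202, 204, 207, 209, 211, 213, 215, 216, 217, 219, 221, 222, 219, 210, 200, 181, 173, 167, 156, 153, 153, 153, 154, 154, 153, 152, 150, 149, 149, 149, 149, 148, 147, 145, 143, 141, 139, 135, 132, 128, 124, 115, 102, 99, 99, 99, 99, 98, 100, 98, 99, 99, 98, 98, 98, 98, 98, 98, 97, 98, 97, 97, 97, 98, 97, 97, 97, 96, 96, 96, 96, 95, 98, 114]
220 [94, 93, 94, 93, 94, 94, 94, 94, 94, 94, 94, 94, 94, 95, 94, 94, 94, 95, 95, 94, 94, 95, 95, 95, 95, 95, 95, 95, 
[... 1364 characters left out ...]
, 45, 44, 44, 44, 46, 53, 78, 104, 113, 113, 114, 113, 114, 113, 114, 113, 114, 113, 113, 113, 113, 113, 113, 113, 112, 113, 113, 112, 113, 113, 112]
290 [112, 111, 111, 112, 112, 112, 112, 112, 112, 112, 113, 113, 112, 112, 113, 112, 113, 109, 91, 56, 39, 40, 41, 39, 40, 40, 40, 42, 57, 81, 91, 92, 100, 118, 124, 127, 131, 135, 138, 140, 141, 142, 144, 144, 146, 148, 150, 151, 152, 151, 150, 150, 151, 152, 152, 153, 153, 152, 152, 150, 149, 148, 150, 150, 149, 148, 147, 146, 145, 145, 145, 145, 143, 141, 139, 136, 133, 129, 126, 119, 109, 96, 92, 91, 78, 52, 41, 42, 41, 42, 42, 43, 41, 47, 72, 98, 110, 113, 113, 113, 113, 113, 113, 112, 113, 112, 112, 113, 112, 112, 112, 112, 112, 112, 111]
```

Centred within 0.3 mm again, with the tips now beside the barrel. I'll close gently.

Emit:
move_arm:
  delta_pos:
    - [0,0,0]
    - [0,0,0]
    - [0,0,0]
    - [0,0,0]
    - [0,0,0]
    - [0,0,0]
    - [0,0,0]
    - [0,0,0]
  dr:
    - [0,0,0]
    - [0,0,0]
    - [0,0,0]
    - [0,0,0]
    - [0,0,0]
    - [0,0,0]
    - [0,0,0]
    - [0,0,0]
  gripper: [26,25.5,25,24.5,24,23.5,23,22]
  grip_force: 10

```text
clock: 8.05
tool_pos: [534.5, 299.2, 20.9]
tool_rot: [0.0, 0.812, 0.584, 0.0]
ft_force: [0.8, -0.1, 0.0]
opening: 23.5
grasp_force: 10.0
```

It's gripped at 10 N. I'll firm the grip and lift straight up.

Emit:
move_arm:
  delta_pos:
    - [0,0,0]
    - [0,0,0]
    - [0,0,0.01]
    - [0,0,0.02]
    - [0,0,0.04]
    - [0,0,0.08]
    - [0,0,0.12]
    - [0,0,0.15]
    - [0,0,0.2]
    - [0,0,0.2]
    - [0,0,0.2]
    - [0,0,0.15]
  dr:
    - [0,0,0]
    - [0,0,0]
    - [0,0,0]
    - [0,0,0]
    - [0,0,0]
    - [0,0,0]
    - [0,0,0]
    - [0,0,0]
    - [0,0,0]
    - [0,0,0]
    - [0,0,0]
    - [0,0,0]
  gripper: [20,18,18,18,18,18,18,18,18,18,18,18]
  grip_force: 25

```text
clock: 9.05
tool_pos: [534.9, 299.4, 200.4]
tool_rot: [0.0, 0.812, 0.584, 0.002]
ft_force: [-0.2, -0.3, -0.3]
opening: 23.1
grasp_force: 25.0
```

```bash
python3 - <<'E'
from meas import *
s=status.read_state();M=cam("wrist");im=save("wrist","wl")
T=s["tool_pos"];q=s["tool_rot"];Rm=R.from_quat([q[1],q[2],q[3],q[0]]).as_matrix()
pickle.dump((M,T,Rm),open("wl.pkl","wb"))
print(s["clock"],T,s["opening"],s["grasp_force"],s["ft_force"],s["wrist_torque"])
# pump relative to TCP: before lift centre (534.3,298.8,56), tcp z 20.9 -> tool z -35.1
c=[-.5,0,-35.1]
print("pred collar/button",proj("wrist",[T+Rm@np.add(c,[k,0,0]) for k in(62,69,76,95)],M).round(1).tolist())
g=cv2.cvtColor(im,cv2.COLOR_RGB2GRAY);print(g[45:150,281].tolist())
a=save("top","top2")
def spot(f):
    im=cv2.imread(f);g=cv2.cvtColor(im,cv2.COLOR_BGR2GRAY);return g
b=cv2.imread("pics/top0.png");d=abs(b.astype(int)-a[:,:,::-1]).sum(2)
print(d[175:200,170:200].max(), d[256:280,160:190].max())
E
```

```text
9.05 [534.85075819 299.40135882 200.42746106] 23.081072421428285 24.998960494995117 [-0.18083464 -0.25334825 -0.31036208] [-0.06032946 -0.05788223 -0.06995791]
pred collar/button [[282.3, 139.7], [282.3, 123.7], [282.3, 107.3], [282.4, 61.3]]
[122, 122, 123, 123, 123, 124, 124, 123, 125, 125, 122, 106, 82, 78, 83, 89, 89, 90, 90, 90, 89, 90, 89, 89, 87, 86, 83, 80, 74, 79, 158, 228, 238, 240, 246, 248, 248, 247, 247, 247, 247, 247, 247, 247, 247, 247, 247, 247, 247, 247, 247, 247, 247, 247, 247, 247, 247, 247, 247, 248, 246, 212, 139, 88, 89, 94, 97, 101, 104, 103, 103, 102, 102, 101, 101, 100, 99, 99, 99, 99, 97, 97, 97, 97, 96, 95, 95, 95, 95, 94, 93, 91, 89, 104, 185, 246, 254, 253, 253, 253, 252, 253, 253, 252, 253]
192 177
```

The pump is held securely, with its collar at rows 107–139 as predicted. Next I'll carry it to a viewing position beside the rest.

Emit:
move_arm:
  delta_pos:
    - [-0.01,-0.08,0.05]
    - [-0.02,-0.16,0.05]
    - [-0.03,-0.24,0.03]
    - [-0.035,-0.25,0]
    - [-0.035,-0.25,0]
    - [-0.035,-0.25,0]
    - [-0.035,-0.25,0]
    - [-0.035,-0.25,0]
    - [-0.035,-0.25,0]
    - [-0.035,-0.25,0]
    - [-0.035,-0.25,0]
    - [-0.035,-0.25,0]
  dr:
    - [0,0,0]
    - [0,0,0]
    - [0,0,0]
    - [0,0,0]
    - [0,0,0]
    - [0,0,0]
    - [0,0,0]
    - [0,0,0]
    - [0,0,0]
    - [0,0,0]
    - [0,0,0.03]
    - [0,0,0.03]
  gripper: [18,18,18,18,18,18,18,18,18,18,18,18]

```text
clock: 10.15
tool_pos: [476.4, -112.2, 215.4]
tool_rot: [-0.001, 0.793, 0.61, -0.001]
ft_force: [1.3, 0.0, -1.5]
opening: 23.4
grasp_force: 25.0
```

Emit:
move_arm:
  delta_pos:
    - [-0.035,-0.25,0]
    - [-0.035,-0.25,0]
    - [-0.03,-0.2,0]
    - [-0.03,-0.16,0]
    - [-0.02,-0.1,0]
    - [0,-0.03,0]
    - [0,0,0]
    - [0,0,0]
  dr:
    - [0,0,0]
    - [0,0,0]
    - [0,0,0]
    - [0,0,0]
    - [0,0,0]
    - [0,0,0]
    - [0,0,0]
    - [0,0,0]
  gripper: [18,18,18,18,18,18,18,18]

```text
clock: 10.82
tool_pos: [455.3, -258.1, 215.5]
tool_rot: [-0.001, 0.793, 0.609, -0.0]
ft_force: [-0.3, 0.1, -0.7]
opening: 23.1
grasp_force: 25.0
```

```bash
python3 - <<'E'
from meas import *
s=status.read_state();M=cam("wrist");im=save("wrist","wc")
T=s["tool_pos"];q=s["tool_rot"];Rm=R.from_quat([q[1],q[2],q[3],q[0]]).as_matrix()
pickle.dump((M,T,Rm),open("wc.pkl","wb"));print(s["clock"],T,q,s["q"].round(2),s["opening"])
save("top","topc");save("side","sidec")
B=cv2.cvtColor(im,cv2.COLOR_RGB2BGR).copy()
C=np.array([549,-277,110.]);
for k,y in((-100,0),(-40,0),(0,0),(40,0)):
    h=np.array([np.cos(1.306),np.sin(1.306),0]);x=h*np.cos(.5585)+[0,0,np.sin(.5585)]
    p=proj("wrist",[C+k*x],M)[0];print(k,p)
cv2.imwrite("pics/wcv.png",cv2.resize(B,(784,588),interpolation=3))
E
```

```text
10.8167 [ 455.30740989 -258.11769732  215.54825751] [-5.94672153e-04  7.92942473e-01  6.09296213e-01 -7.10740543e-05] [-0.6   0.28  1.69  0.    1.18 -0.34] 23.11116487915002
-100 [369.54513639 256.88356366]
-40 [381.42740249 221.00385698]
0 [391.12570495 191.35637014]
40 [402.685515   155.57030663]
```

View pics/wcv.png

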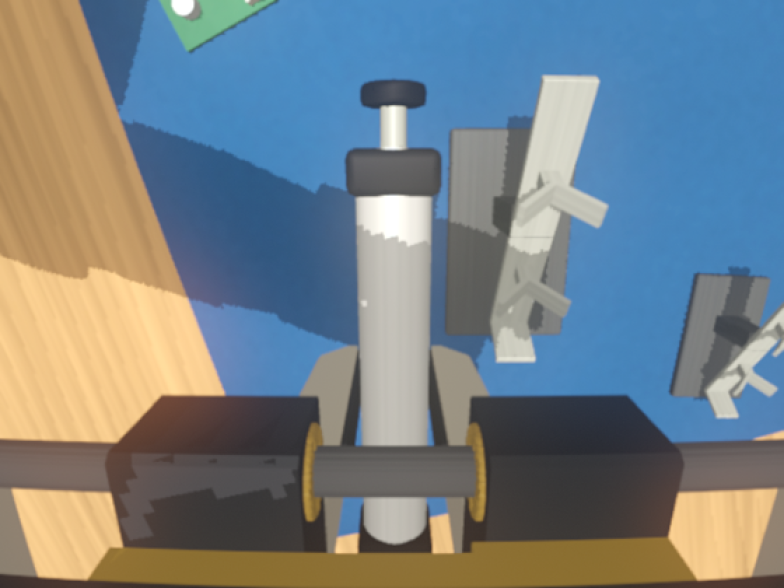

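The wrist view shows the larger rest right of the pump: slope strip from (570,77) to (515,360), upper V rim tip at (604,218) with its apex at (552,189), and lower V rim tip at (567,309) (×1.4 scale). I'll fit the rest's pose.

```bash
cat > crad.py <<'E'
from meas import *
from scipy.optimize import least_squares
def frame(p):
    h=np.array([np.cos(p[2]),np.sin(p[2]),0]);x=h*np.cos(.5585)+[0,0,np.sin(.5585)];y=np.array([-h[1],h[0],0]);return np.c_[x,y,np.cross(x,y)],np.array([p[0],p[1],110])
def W(p,P): F,C=frame(p);return C+np.atleast_2d(P)@F.T
MW,TW,RW=pickle.load(open("wc.pkl","rb"));MT=cam("top");MS=cam("side")
E
python3 - <<'E'
from crad import *
mod=np.array([[47,-22,5],[33,-22,5],[-33,-22,5],[-47,-22,5]],float)
obs=np.array([[608,207],[600,228],[571,300],[563,318]])/1.4
f=lambda p:(proj("wrist",W(p,mod),MW)-obs).ravel()
r=least_squares(f,[549,-277,1.306]);p=r.x;print(p[:2],np.degrees(p[2]),r.fun.round(1))
apex=[[47,0,-17],[33,0,-17],[-33,0,-17],[-47,0,-17]]
L=[[47,22,5],[33,22,5],[-33,22,5],[-47,22,5]]
for nm,M in(("wrist",MW),("top",MT),("side",MS)):
    k=1.4 if nm=="wrist" else 1
    print(nm,"R",(k*proj(nm,W(p,mod),M)).round(1).tolist(),"apex",(k*proj(nm,W(p,apex),M)).round(1).tolist(),"L",(k*proj(nm,W(p,L),M)).round(1).tolist())
pl=[(450,130),(449,333),(562,335)]
Q=atz("wrist",np.array(pl)/1.4,4,MW);print(Q, np.degrees(np.arctan2(*(Q[0]-Q[1])[1::-1])),"centre",(Q[0]+Q[2])/2)
# spine strip edges: midline fit in wrist at z_c=-d
print("strip mid",(1.4*proj("wrist",W(p,[[90,0,-34],[90,0,-40],[-100,0,-34],[0,0,-34]]),MW)).round(1).tolist())
im=cv2.imread("pics/wc.png");o=im.copy();o=cv2.resize(o,None,fx=5,fy=5,interpolation=2)
for pp,c in((mod,(0,0,255)),(np.array(apex),(0,255,0)),(np.array(L),(255,0,255))):
    for a in proj("wrist",W(p,pp),MW): cv2.circle(o,tuple(int(v) for v in (a+.5)*5),4,c,1)
cv2.imwrite("pics/ov.png",o[240:1320,1575:2325])
t=cv2.resize(cv2.imread("pics/top0.png"),None,fx=6,fy=6,interpolation=2)
for pp,c in((mod,(0,0,255)),(np.array(apex),(0,255,0)),(np.array(L),(255,0,255))):
    for a in proj("top",W(p,pp),MT): cv2.circle(t,tuple(int(v) for v in (a+.5)*6),3,c,1)
o2=cv2.resize(o[240:1320,1575:2325],(416,600)); t2=cv2.resize(t[1110:1500,1990:2240+300],(384,272))
O=np.zeros((600,800,3),np.uint8);O[:,:416]=o2;O[:272,416:]=t2
sd=cv2.resize(cv2.imread("pics/side0.png"),None,fx=6,fy=6,interpolation=2)
for pp,c in((mod,(0,0,255)),(np.array(apex),(0,255,0)),(np.array(L),(255,0,255))):
    for a in proj("side",W(p,pp),MS): cv2.circle(sd,tuple(int(v) for v in (a+.5)*6),3,c,1)
O[280:600,416:]=sd[860:1180,1730:2114]
cv2.imwrite("pics/ov.png",O)
E
```

```text
[ 549.37725419 -273.03508296] 74.67212337477392 [-0.   0.1  0.2 -0.9 -1.   2.1  0.8 -1.2]
wrist R [[608.0, 207.2], [600.2, 226.7], [569.6, 302.9], [564.2, 316.3]] apex [[559.7, 182.7], [554.0, 202.2], [531.0, 278.7], [526.9, 292.3]] L [[528.9, 205.8], [523.9, 225.6], [504.1, 302.4], [500.6, 315.9]]
top R [[372.0, 196.6], [376.8, 198.4], [398.7, 206.6], [403.1, 208.2]] apex [[363.3, 206.3], [368.1, 208.0], [389.9, 215.8], [394.4, 217.4]] L [[367.7, 216.2], [372.5, 217.9], [394.6, 225.5], [399.1, 227.1]]
side R [[306.7, 146.4], [309.1, 147.0], [319.5, 149.8], [321.6, 150.3]] apex [[311.4, 157.6], [313.7, 158.1], [324.0, 160.2], [326.0, 160.7]] L [[322.0, 151.8], [324.3, 152.4], [334.1, 154.9], [336.0, 155.4]]
[[ 520.90602282 -180.13405078    4.        ]
 [ 481.52319122 -344.50307825    4.        ]
 [ 577.27347733 -372.04122425    4.        ]] 76.52593463935017 centre [ 549.08975007 -276.08763752    4.        ]
strip mid [[571.7, 98.3], [569.1, 93.2], [510.0, 320.6], [536.7, 226.2]]
```

View pics/ov.png

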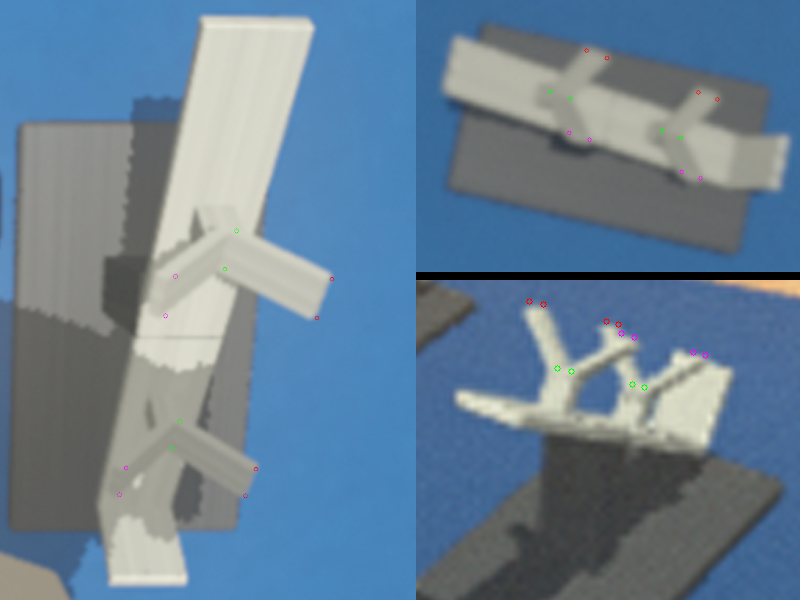

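The fit agrees with the wrist and top views, and the base plate centre matches within about 2 mm: origin (549.3,−274.5,110), yaw 75°. I'll tilt 32° and move to a standoff 150 mm off the slope.

Emit:
move_arm:
  delta_pos:
    - [0.03,-0.03,0.1]
    - [0.065,-0.06,0.1]
    - [0.065,-0.06,0.05]
    - [0.075,-0.07,0]
    - [0.075,-0.07,0]
    - [0.075,-0.07,-0.05]
    - [0.065,-0.07,-0.1]
    - [0.05,-0.05,-0.1]
    - [0.02,-0.02,-0.05]
    - [0,0,0]
    - [0,0,0]
  dr:
    - [0.0322,-0.0086,0]
    - [0.0644,-0.0173,0]
    - [0.0644,-0.0173,0]
    - [0.0644,-0.0173,0]
    - [0.0644,-0.0173,0]
    - [0.0644,-0.0173,0]
    - [0.0644,-0.0173,0]
    - [0.0644,-0.0173,0]
    - [0.0322,-0.0086,0]
    - [0,0,0]
    - [0,0,0]
  gripper: [18,18,18,18,18,18,18,18,18,18,18]

```text
clock: 11.88
tool_pos: [533.7, -333.3, 207.9]
tool_rot: [-0.168, 0.762, 0.586, 0.218]
ft_force: [0.0, 0.1, -1.1]
opening: 23.2
grasp_force: 25.0
```

```bash
cat > go.py <<'E'
from crad import *
import sys
p=[549.3,-274.5,np.radians(75)];F,C=frame(p)
s=status.read_state();T=s["tool_pos"];q=s["tool_rot"];Rm=R.from_quat([q[1],q[2],q[3],q[0]]).as_matrix()
D=np.c_[F[:,0],-F[:,1],-F[:,2]]
print(s["clock"],s["q"].round(2),s["opening"],s["grasp_force"],s["ft_force"].round(2))
print("rot err deg world",np.degrees(R.from_matrix(D@Rm.T).as_rotvec()).round(2),"units",(np.degrees(R.from_matrix(D@Rm.T).as_rotvec())/60).round(4))
pc=T+Rm@[-.5,0,-35.1]
print("pump in cradle",(F.T@(pc-C)).round(2))
for h in(150,60,20,5,0,-1.5):
    tgt=C+F[:,2]*h-D@[-.5,0,-35.1]; print(h,"delta units",((tgt-T)/150).round(4))
E
python3 go.py
```

```text
11.8833 [-0.85  0.64  1.26  0.46  1.57 -0.67] 23.207659099468 24.998360574245453 [ 0.04  0.14 -1.07]
rot err deg world [ 0.01 -0.02 -0.1 ] units [ 0.0002 -0.0003 -0.0016]
pump in cradle [ -0.21  -0.22 150.36]
150 delta units [-0.0005  0.0027 -0.0012]
60 delta units [ 0.0818  0.3098 -0.5101]
20 delta units [ 0.1183  0.4463 -0.7362]
5 delta units [ 0.132   0.4975 -0.821 ]
0 delta units [ 0.1366  0.5146 -0.8493]
-1.5 delta units [ 0.138   0.5197 -0.8578]
```

Emit:
move_arm:
  delta_pos:
    - [0.009,0.036,-0.0565]
    - [0.018,0.069,-0.113]
    - [0.018,0.069,-0.113]
    - [0.018,0.069,-0.113]
    - [0.018,0.068,-0.113]
    - [0.0137,0.051,-0.0848]
    - [0.0091,0.034,-0.0565]
    - [0.0073,0.027,-0.0452]
    - [0.0045,0.017,-0.0283]
    - [0.002,0.007,-0.0125]
    - [0,0,0]
    - [0,0,0]
  dr:
    - [0,0,-0.0015]
    - [0,0,0]
    - [0,0,0]
    - [0,0,0]
    - [0,0,0]
    - [0,0,0]
    - [0,0,0]
    - [0,0,0]
    - [0,0,0]
    - [0,0,0]
    - [0,0,0]
    - [0,0,0]
  gripper: [18,18,18,18,18,18,18,18,18,18,18,18]

```text
clock: 12.88
tool_pos: [551.5, -267.2, 98.6]
tool_rot: [-0.167, 0.763, 0.585, 0.219]
ft_force: [-0.9, -0.7, -0.6]
opening: 23.3
grasp_force: 25.0
```

```bash
python3 go.py; python3 - <<'E'
from crad import *
p=[549.3,-274.5,np.radians(75)]
im=save("wrist","wd");save("side","sided");save("top","topd")
M=cam("wrist");s=status.read_state()
g=cv2.cvtColor(im,cv2.COLOR_RGB2GRAY)
R_=[[47,-22,5],[33,-22,5]];L=[[47,22,5],[33,22,5]]
print("pred R",proj("wrist",W(p,R_),M).round(1).tolist(),"L",proj("wrist",W(p,L),M).round(1).tolist(),"strip edge",proj("wrist",W(p,[[60,22,-34],[60,-22,-34]]),M).round(1).tolist())
for r in (140,170,185,200,215,225):print(r,g[r,190:380:2].tolist())
E
```

```text
12.8833 [-0.76  0.7   1.44  0.5   1.32 -0.71] 23.32527932590459 24.998225569725037 [-0.95 -0.69 -0.6 ]
rot err deg world [0.05 0.1  0.03] units [0.0009 0.0016 0.0005]
pump in cradle [-0.07 -0.2  21.39]
150 delta units [-0.1192 -0.4379  0.7274]
60 delta units [-0.0369 -0.1308  0.2186]
20 delta units [-0.0003  0.0057 -0.0075]
5 delta units [ 0.0134  0.0568 -0.0923]
0 delta units [ 0.018   0.0739 -0.1206]
-1.5 delta units [ 0.0193  0.079  -0.1291]
pred R [[326.0, 168.4], [325.1, 195.5]] L [[238.3, 168.3], [239.2, 195.4]] strip edge [[245.2, 136.2], [318.7, 136.3]]
140 [116, 116, 116, 116, 117, 117, 117, 118, 118, 119, 118, 119, 118, 119, 119, 119, 119, 120, 121, 121, 122, 124, 124, 124, 124, 125, 125, 125, 126, 128, 125, 142, 131, 108, 115, 118, 132, 156, 159, 162, 172, 185, 202, 227, 231, 231, 231, 227, 219, 201, 182, 161, 153, 152, 141, 121, 116, 112, 106, 114, 125, 129, 129, 128, 127, 127, 127, 127, 126, 126, 124, 124, 123, 122, 122, 122, 121, 122, 121, 121, 120, 119, 119, 120, 118, 117, 117, 117, 117, 118, 117, 116, 116, 116, 116]
170 [117, 118, 118, 118, 118, 119, 119, 118, 118, 12
[... 1647 characters left out ...]
 226, 223, 222, 217, 209, 199, 186, 159, 116, 136, 140, 138, 136, 135, 134, 136, 135, 133, 132, 132, 129, 126, 116, 127, 127, 126, 126, 124, 124, 124, 123, 124, 125, 124, 123, 123, 122, 120, 121, 120, 120, 120, 120, 120]
225 [120, 121, 120, 121, 122, 122, 123, 123, 124, 123, 123, 123, 123, 124, 125, 110, 127, 134, 132, 131, 135, 136, 137, 137, 134, 136, 139, 138, 137, 139, 139, 139, 170, 191, 196, 209, 217, 222, 226, 229, 233, 236, 234, 235, 237, 237, 236, 233, 232, 232, 230, 226, 223, 221, 216, 209, 199, 185, 155, 107, 107, 127, 139, 137, 135, 135, 134, 135, 133, 132, 132, 130, 129, 114, 126, 129, 127, 127, 127, 127, 127, 125, 125, 124, 123, 124, 124, 123, 122, 122, 123, 122, 122, 121, 119]
```

```bash
python3 - <<'E'
from h import *
g=cv2.cvtColor(cv2.imread("pics/wd.png"),cv2.COLOR_BGR2GRAY).astype(int)
for c in(235,242,248,315,322):print(c,g[145:215:1,c].tolist())
for r in(168,172,176,180,188,191):
    print(r,"L",g[r,220:238].tolist(),"R",g[r,316:336].tolist())
E
```

```text
235 [123, 123, 123, 124, 123, 124, 124, 124, 125, 125, 126, 125, 125, 125, 126, 126, 126, 126, 128, 142, 169, 183, 188, 189, 188, 187, 187, 188, 188, 188, 188, 189, 190, 192, 193, 192, 190, 189, 187, 186, 186, 187, 188, 189, 191, 191, 191, 190, 180, 153, 138, 137, 137, 137, 137, 137, 138, 137, 137, 138, 138, 138, 138, 137, 138, 138, 138, 138, 138, 138]
242 [125, 126, 126, 126, 126, 127, 127, 127, 127, 127, 127, 128, 127, 128, 127, 128, 128, 130, 144, 170, 183, 189, 189, 189, 188, 188, 189, 189, 189, 189, 190, 192, 193, 193, 192, 191, 189, 187, 186, 186, 188, 189, 190, 191, 191, 190, 186, 170, 145, 137, 138, 138, 138, 138, 138, 138, 138, 138, 139, 139, 138, 139, 138, 139, 139, 139, 139, 139, 138, 139]
248 [127, 127, 128, 128, 128, 128, 129, 128, 129, 128, 129, 129, 129, 129, 130, 130, 132, 143, 165, 182, 189, 189, 188, 188, 188, 189, 190, 190, 190, 191, 192, 194, 194, 193, 191, 190, 188, 187, 187, 188, 190, 191, 191, 192, 191, 183, 161, 142, 138, 139, 139, 139, 139, 139, 139, 139, 139, 139, 139, 139, 140, 139, 140, 139, 139, 139, 139, 139, 139, 139]
315 [129, 130, 129, 129, 130, 130, 
[... 1174 characters left out ...]
[198, 199, 198, 198, 195, 191, 190, 191, 190, 176, 142, 128, 128, 127, 126, 126, 125, 123, 123, 127]
180 L [123, 118, 107, 115, 127, 133, 133, 132, 149, 182, 198, 200, 200, 198, 193, 192, 192, 192] R [199, 199, 199, 199, 197, 193, 191, 191, 186, 168, 140, 130, 130, 129, 128, 128, 128, 123, 116, 116]
188 L [124, 123, 116, 121, 130, 133, 133, 132, 144, 172, 194, 197, 197, 195, 191, 189, 189, 189] R [199, 198, 197, 196, 194, 191, 190, 190, 182, 159, 137, 130, 131, 130, 129, 129, 129, 124, 117, 116]
191 L [122, 116, 114, 122, 131, 133, 133, 132, 138, 164, 192, 198, 198, 197, 194, 191, 190, 190] R [198, 198, 198, 198, 195, 191, 190, 189, 180, 157, 137, 131, 131, 130, 129, 129, 128, 125, 118, 118]
```

The rim inner edges are at columns 233.7 and 320.7, 44 mm apart as expected. My estimate was about 2.5 mm off sideways, because I had fitted the outer rim edges, so I'll update it.

```bash
sed -i 's/p=\[549.3,-274.5/p=[547.3,-272.3/' go.py; python3 go.py
```

```text
13.0333 [-0.76  0.7   1.44  0.5   1.32 -0.71] 23.131787037726294 24.99825954437256 [ 0.19 -0.69 -1.18]
rot err deg world [0.04 0.09 0.04] units [0.0007 0.0015 0.0006]
pump in cradle [-1.53 -2.63 22.15]
150 delta units [-0.132  -0.4232  0.7283]
60 delta units [-0.0497 -0.1161  0.2195]
20 delta units [-0.0131  0.0204 -0.0067]
5 delta units [ 0.0006  0.0716 -0.0915]
0 delta units [ 0.0052  0.0886 -0.1198]
-1.5 delta units [ 0.0066  0.0938 -0.1282]
```

Emit:
move_arm:
  delta_pos:
    - [-0.0066,0.0102,-0.003]
    - [-0.0066,0.0102,-0.003]
    - [0.0027,0.0102,-0.017]
    - [0.0027,0.0102,-0.017]
    - [0.0027,0.0102,-0.017]
    - [0.0027,0.0102,-0.017]
    - [0.0027,0.0102,-0.017]
    - [0,0,0]
    - [0,0,0]
    - [0,0,0]
  dr:
    - [0,0,0]
    - [0,0,0]
    - [0,0,0]
    - [0,0,0]
    - [0,0,0]
    - [0,0,0]
    - [0,0,0]
    - [0,0,0]
    - [0,0,0]
    - [0,0,0]
  gripper: [18,18,18,18,18,18,18,18,18,18]

```text
clock: 13.87
tool_pos: [551.4, -256.1, 84.5]
tool_rot: [-0.167, 0.763, 0.585, 0.219]
ft_force: [-1.0, -0.9, -1.3]
opening: 23.2
grasp_force: 25.0
```

```bash
python3 go.py; python3 - <<'E'
from h import *
im=save("wrist","we");g=cv2.cvtColor(im,cv2.COLOR_RGB2GRAY).astype(int)
for r in(170,180):print(r,g[r,215:262].tolist(),g[r,300:345].tolist())
for c in(242,322):print(c,g[145:205:1,c].tolist())
E
```

```text
13.8667 [-0.75  0.71  1.47  0.51  1.28 -0.72] 23.15674909588109 24.998235404491425 [-0.99 -0.95 -1.34]
rot err deg world [0.01 0.06 0.02] units [0.0002 0.0011 0.0003]
pump in cradle [0.13 0.22 4.6 ]
150 delta units [-0.132  -0.4972  0.8216]
60 delta units [-0.0497 -0.1901  0.3127]
20 delta units [-0.0131 -0.0536  0.0866]
5 delta units [ 0.0006 -0.0024  0.0018]
0 delta units [ 0.0052  0.0147 -0.0265]
-1.5 delta units [ 0.0065  0.0198 -0.035 ]
170 [121, 121, 121, 122, 121, 121, 121, 121, 122, 122, 124, 124, 124, 124, 125, 125, 126, 127, 127, 128, 128, 128, 129, 129, 129, 130, 130, 130, 130, 130, 131, 132, 133, 133, 134, 136, 138, 140, 145, 157, 177, 189, 198, 205, 210, 214, 218] [212, 208, 202, 197, 191, 183, 174, 159, 147, 145, 151, 151, 149, 145, 141, 140, 137, 136, 135, 135, 133, 133, 134, 132, 132, 131, 131, 131, 130, 130, 130, 129, 129, 128, 128, 128, 128, 127, 127, 126, 126, 126, 125, 125, 125]
180 [122, 123, 123, 123, 124, 124, 125, 124, 123, 123, 124, 122, 122, 130, 159, 192, 197, 197, 196, 195, 191, 189, 188, 188, 189, 189, 189, 189, 189, 191, 191, 190, 191, 191, 191, 191, 191
[... 187 characters left out ...]
 195, 195, 195, 194, 192, 188, 187, 187, 184, 168, 133, 121, 124, 126, 127, 127, 127, 126]
242 [127, 126, 126, 126, 126, 127, 127, 126, 127, 127, 128, 128, 129, 128, 128, 128, 129, 130, 129, 130, 130, 130, 130, 130, 130, 130, 131, 143, 166, 182, 188, 190, 190, 190, 189, 189, 190, 190, 190, 191, 191, 192, 194, 195, 195, 194, 192, 190, 189, 188, 188, 189, 189, 191, 192, 193, 192, 192, 189, 175]
322 [128, 129, 129, 129, 130, 130, 130, 130, 131, 130, 130, 130, 131, 131, 131, 131, 131, 132, 132, 133, 133, 133, 133, 133, 133, 134, 137, 156, 179, 190, 196, 197, 197, 196, 196, 196, 197, 197, 198, 198, 199, 200, 201, 202, 201, 200, 198, 196, 195, 195, 195, 195, 197, 198, 199, 199, 200, 198, 187, 157]
```

Centred at 282.8 against 281.8. I'll lower gently.

Emit:
move_arm:
  delta_pos:
    - [0.0009,0.0038,-0.006]
    - [0.0009,0.0034,-0.0057]
    - [0.0009,0.0034,-0.0057]
    - [0.0005,0.0017,-0.0028]
    - [0,0,0]
    - [0,0,0]
  dr:
    - [0,0,0]
    - [0,0,0]
    - [0,0,0]
    - [0,0,0]
    - [0,0,0]
    - [0,0,0]
  gripper: [18,18,18,18,18,18]

```text
clock: 14.42
tool_pos: [551.9, -254.2, 81.4]
tool_rot: [-0.167, 0.763, 0.585, 0.219]
ft_force: [0.4, -0.2, -1.2]
opening: 23.2
grasp_force: 25.0
```

```bash
python3 go.py|head -4; python3 go.py|tail -1
```

```text
14.4167 [-0.75  0.71  1.47  0.51  1.28 -0.72] 23.190357920496293 24.99834716320038 [ 0.38 -0.21 -1.16]
rot err deg world [0.01 0.06 0.02] units [0.0001 0.001  0.0003]
pump in cradle [0.18 0.31 0.92]
150 delta units [-0.1348 -0.5102  0.8422]
-1.5 delta units [ 0.0037  0.0068 -0.0143]
```

Emit:
move_arm:
  delta_pos:
    - [0.0005,0.0017,-0.0028]
    - [0.0005,0.0017,-0.0028]
    - [0,0,0]
    - [0,0,0]
  dr:
    - [0,0,0]
    - [0,0,0]
    - [0,0,0]
    - [0,0,0]
  gripper: [18,18,18,18]

```text
clock: 14.75
tool_pos: [552.3, -254.0, 80.8]
tool_rot: [-0.167, 0.763, 0.585, 0.219]
ft_force: [2.5, -2.4, 1.2]
opening: 23.3
grasp_force: 25.0
```

Emit:
move_arm:
  delta_pos:
    - [0.0005,0.0017,-0.0028]
    - [0,0,0]
    - [0,0,0]
  dr:
    - [0,0,0]
    - [0,0,0]
    - [0,0,0]
  gripper: [18,18,18]

```text
clock: 15.0
tool_pos: [552.6, -254.0, 80.6]
tool_rot: [-0.167, 0.763, 0.585, 0.219]
ft_force: [3.7, -4.6, 6.4]
opening: 23.4
grasp_force: 25.0
```

Emit:
move_arm:
  delta_pos:
    - [0.0005,0.0017,-0.0028]
    - [0,0,0]
    - [0,0,0]
  dr:
    - [0,0,0]
    - [0,0,0]
    - [0,0,0]
  gripper: [18,18,18]

```text
clock: 15.25
tool_pos: [552.8, -253.9, 80.4]
tool_rot: [-0.166, 0.763, 0.585, 0.219]
ft_force: [2.4, -5.3, 6.7]
opening: 23.3
grasp_force: 25.0
```

Contact is gentle at about 9 N, with a small sideways push toward +x. I'll ease the arm that way.

Emit:
move_arm:
  delta_pos:
    - [0.004,-0.001,0]
    - [0,0,0]
    - [0,0,0]
  dr:
    - [0,0,0]
    - [0,0,0]
    - [0,0,0]
  gripper: [18,18,18]

```text
clock: 15.5
tool_pos: [552.9, -253.9, 80.3]
tool_rot: [-0.167, 0.763, 0.585, 0.219]
ft_force: [-0.6, -5.7, 6.9]
opening: 23.5
grasp_force: 25.0
```

```bash
python3 go.py|head -3; python3 - <<'E'
from h import *
s=status.read_state();print(s["ft_force"],s["wrist_torque"])
E
```

```text
15.5 [-0.75  0.72  1.47  0.51  1.28 -0.72] 23.468370254148105 25.000061094760895 [-0.57 -5.68  6.94]
rot err deg world [0.06 0.1  0.02] units [0.0009 0.0017 0.0004]
pump in cradle [ 0.11 -0.6  -0.25]
[-0.56965609 -5.67914865  6.94040496] [-0.32606285 -0.09159603 -0.04523122]
```

The force is now purely normal to the slope, so the pump is seated in the notches. I'll ease off the grip and release slowly.

Emit:
move_arm:
  delta_pos:
    - [0,0,0]
    - [0,0,0]
    - [0,0,0]
    - [0,0,0]
    - [0,0,0]
    - [0,0,0]
  dr:
    - [0,0,0]
    - [0,0,0]
    - [0,0,0]
    - [0,0,0]
    - [0,0,0]
    - [0,0,0]
  gripper: [20,21,22,22,22,22]
  grip_force: 4

```text
clock: 16.0
tool_pos: [553.0, -253.5, 79.8]
tool_rot: [-0.167, 0.763, 0.585, 0.219]
ft_force: [2.8, -4.2, 5.7]
opening: 24.1
grasp_force: 4.0
```

Emit:
move_arm:
  delta_pos:
    - [0,0,0]
    - [0,0,0]
    - [0,0,0]
    - [0,0,0]
    - [0,0,0]
    - [0,0,0]
    - [0,0,0]
    - [0,0,0]
    - [0,0,0]
    - [0,0,0]
    - [0,0,0]
    - [0,0,0]
  dr:
    - [0,0,0]
    - [0,0,0]
    - [0,0,0]
    - [0,0,0]
    - [0,0,0]
    - [0,0,0]
    - [0,0,0]
    - [0,0,0]
    - [0,0,0]
    - [0,0,0]
    - [0,0,0]
    - [0,0,0]
  gripper: [23,23.5,24,24.5,25,25.5,26,27,28,30,32,34]

```text
clock: 17.0
tool_pos: [552.7, -253.3, 79.6]
tool_rot: [-0.168, 0.763, 0.585, 0.219]
ft_force: [-0.6, -0.0, 0.6]
opening: 33.2
grasp_force: 0.0
```

```bash
python3 - <<'E'
from h import *
s=status.read_state();print(s["clock"],s["ft_force"],s["opening"],s["tool_pos"])
im=save("wrist","wr");g=cv2.cvtColor(im,cv2.COLOR_RGB2GRAY).astype(int);e=cv2.cvtColor(cv2.imread("pics/we.png"),cv2.COLOR_BGR2GRAY).astype(int)
print(e[50:150,281].tolist());print(g[50:150,281].tolist());
for r in(120,150,165):print(r,g[r,240:325].tolist())
E
```

```text
17.0 [-0.56311438 -0.0288912   0.59608101] 33.24880010171465 [ 552.65964927 -253.25424346   79.62758273]
[120, 120, 120, 121, 121, 120, 109, 85, 80, 84, 82, 81, 80, 78, 76, 75, 72, 70, 69, 68, 68, 68, 66, 62, 61, 106, 167, 178, 178, 178, 176, 176, 178, 193, 217, 224, 225, 224, 224, 224, 223, 224, 223, 223, 223, 223, 223, 223, 223, 223, 223, 223, 223, 223, 226, 227, 197, 129, 81, 77, 80, 80, 81, 83, 82, 82, 82, 82, 82, 82, 83, 81, 81, 82, 82, 82, 81, 82, 82, 82, 82, 82, 82, 83, 82, 82, 79, 77, 85, 165, 233, 242, 240, 240, 240, 240, 240, 240, 240, 240]
[120, 121, 120, 121, 121, 117, 102, 82, 81, 83, 81, 81, 79, 78, 76, 75, 73, 70, 70, 69, 69, 68, 67, 62, 59, 106, 166, 177, 177, 176, 177, 177, 176, 176, 177, 185, 205, 221, 224, 224, 223, 223, 223, 223, 223, 223, 223, 222, 222, 222, 223, 222, 222, 222, 224, 225, 202, 147, 90, 76, 80, 81, 81, 82, 83, 83, 82, 83, 81, 83, 82, 82, 82, 82, 82, 82, 82, 82, 83, 82, 82, 82, 83, 83, 82, 82, 82, 79, 80, 115, 189, 234, 241, 240, 239, 239, 239, 239, 239, 239]
120 [124, 122, 123, 122, 124, 125, 120, 96, 72, 69, 71, 72, 75, 76, 78, 78, 79, 79, 80, 79,
[... 428 characters left out ...]
 236, 237, 236, 235, 235, 236, 238, 238, 239, 239, 239, 240, 239, 237, 235, 233, 233, 233, 233, 232, 231, 229, 227, 225, 223, 223, 222, 221, 218, 215, 212, 208, 204, 198, 191, 178, 163, 153, 145, 135, 132, 131, 131, 132, 132, 132, 131, 131, 131, 131, 130, 130, 130, 130]
165 [129, 129, 130, 131, 131, 131, 131, 132, 133, 133, 132, 133, 132, 134, 153, 180, 186, 193, 201, 207, 212, 216, 219, 221, 223, 225, 226, 228, 230, 232, 233, 236, 236, 236, 236, 235, 236, 237, 238, 238, 238, 239, 239, 239, 237, 235, 233, 233, 234, 233, 232, 231, 229, 227, 225, 224, 223, 222, 221, 219, 216, 212, 208, 204, 198, 192, 184, 174, 159, 140, 136, 136, 136, 136, 135, 136, 135, 136, 135, 134, 134, 134, 133, 133, 132]
```

The pump stayed put after release, with its collar edge within 0.5 px. I'll retreat along the slope normal.

Emit:
move_arm:
  delta_pos:
    - [0,0,0]
    - [0,0,0]
    - [-0.0045,-0.017,0.0283]
    - [-0.0045,-0.017,0.0283]
    - [-0.0091,-0.0341,0.0565]
    - [-0.0091,-0.0341,0.0565]
    - [-0.018,-0.068,0.113]
    - [-0.018,-0.068,0.113]
    - [-0.018,-0.068,0.113]
    - [-0.018,-0.068,0.113]
    - [-0.018,-0.068,0.113]
    - [-0.018,-0.068,0.113]
  dr:
    - [0,0,0]
    - [0,0,0]
    - [0,0,0]
    - [0,0,0]
    - [0,0,0]
    - [0,0,0]
    - [0,0,0]
    - [0,0,0]
    - [0,0,0]
    - [0,0,0]
    - [0,0,0]
    - [0,0,0]
  gripper: [38,42,45,45,45,45,45,45,45,45,45,45]

```text
clock: 18.05
tool_pos: [532.1, -330.9, 208.8]
tool_rot: [-0.167, 0.763, 0.585, 0.219]
ft_force: [0.2, -0.7, -0.1]
opening: 45.1
grasp_force: 0.0
```

```bash
python3 - <<'E'
from crad import *
s=status.read_state();print(s["clock"],s["ft_force"],s["tool_pos"])
M=cam("wrist");im=save("wrist","wz");g=cv2.cvtColor(im,cv2.COLOR_RGB2GRAY).astype(int)
p=[547.7,-272.3,np.radians(75)]
for k in(95,62,20,-62,-95):print(k,proj("wrist",W(p,[[k,-12,0],[k,12,0],[k,0,12]]),M).round(1).tolist())
for k in(30,55,69,-69):
    r=int(round(proj("wrist",W(p,[[k,0,10]]),M)[0,1]));print(k,r,g[r,235:330].tolist())
print(g[60:330:2,281].tolist())
# turntable objects before/after, top view
a=cv2.imread("pics/top0.png");save("top","tz");b=cv2.imread("pics/tz.png")
for f in(a,b):
    gg=cv2.cvtColor(f,cv2.COLOR_BGR2GRAY)
    print(cv2.minMaxLoc(cv2.matchTemplate(b[150:300,80:240],a[172:204,168:200],cv2.TM_CCOEFF_NORMED))[1::2] if f is b else "", )
for n,(y0,y1,x0,x1) in dict(spool=(172,204,168,200),jar=(252,284,158,192),meter=(92,176,238,288),board=(270,322,242,302)).items():
    r=cv2.matchTemplate(b[y0-12:y1+12,x0-12:x1+12],a[y0:y1,x0:x1],cv2.TM_CCOEFF_NORMED);_,v,_,l=cv2.minMaxLoc(r);print(n,v,l[0]-12,l[1]-12)
E
```

```text
18.05 [ 0.19285801 -0.67056282 -0.07356387] [ 532.08393161 -330.93900569  208.77792724]
95 [[296.2, 86.0], [267.5, 85.9], [281.9, 85.0]]
62 [[295.8, 126.1], [267.8, 126.1], [281.8, 126.8]]
20 [[295.2, 174.4], [268.2, 174.4], [281.7, 176.9]]
-62 [[294.1, 259.7], [268.9, 259.7], [281.6, 265.0]]
-95 [[293.7, 290.7], [269.2, 290.7], [281.5, 296.9]]
30 165 [123, 123, 123, 123, 121, 116, 118, 125, 132, 132, 130, 130, 133, 134, 134, 135, 134, 132, 133, 134, 134, 135, 134, 134, 134, 134, 134, 135, 134, 136, 145, 163, 177, 186, 197, 209, 216, 221, 224, 227, 231, 234, 235, 235, 236, 237, 237, 236, 233, 232, 231, 228, 224, 222, 219, 214, 208, 198, 186, 172, 162, 152, 117, 99, 100, 104, 116, 130, 133, 134, 134, 133, 132, 132, 132, 132, 133, 132, 131, 130, 130, 130, 129, 128, 127, 123, 122, 125, 125, 125, 124, 123, 123, 124, 124]
55 135 [121, 121, 122, 121, 120, 121, 121, 121, 121, 122, 122, 122, 123, 123, 123, 123, 123, 124, 123, 124, 125, 124, 124, 125, 125, 125, 126, 125, 124, 130, 165, 201, 193, 190, 200, 210, 217, 221, 225, 228, 232, 234, 235, 236, 238, 239, 239, 236, 233, 232, 231, 228, 224
[... 1208 characters left out ...]
221, 221, 222, 185, 78, 78, 78, 76, 76, 77, 72, 154, 240, 239, 238, 239, 239, 238, 238, 238, 238, 238, 238, 238, 238, 238, 238, 238, 238, 238, 238, 238, 237, 238, 237, 237, 237, 237, 237, 237, 237, 237, 237, 237, 237, 237, 236, 237, 236, 236, 236, 236, 236, 236, 236, 236, 236, 236, 236, 236, 236, 236, 236, 236, 235, 236, 236, 235, 235, 235, 235, 236, 235, 235, 236, 235, 235, 235, 235, 235, 236, 216, 89, 75, 74, 73, 72, 83, 182, 223, 225, 224, 224, 224, 224, 195, 170, 183, 220, 211, 120, 88, 94, 122, 122, 110, 106, 121, 100, 101, 105, 125, 126, 124]

(0.9995936155319214, (88, 22))
spool 0.9995909333229065 0 0
jar 0.9997382164001465 0 0
meter 0.9997850656509399 0 0
board 0.8483178615570068 0 0
```

```bash
python3 -c "
from cell import bot
print(bot.hand_in())"
```

```text
the job is handed in; nothing more can be done
None
```

I handed the job in at about 18 s: the pump lies in the larger rest's two notches, nozzle end down, and stayed put after release; spool, jar and multimeter showed no shift from above, and the board (partly shadowed) showed none either.

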